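# Spring a swivel seat and reset its hub lock

## Task

Finish the plywood swivel seat: with the pin spanner's two prongs in the lock ring's holes, first slacken the ring anticlockwise until you feel its loose stop; then, with the spring puller, stretch every spring that is fitted and hook its end onto the anchor post of its own lane; then take the spanner again and tighten the ring clockwise until you feel it come up against its tight stop. Leave both tools standing on their legs on the black tool mat. Move springs and ring only with the tools, and leave everything else on the bench alone.

Things in the scene. Friction and masses are not known exactly. Their poses are not given: they have to be found in the camera images.
- puller_grip (a point): spring puller, bar centre: level steel bar 136 long, 14 wide, 18 high with a dark wooden grip, standing on three legs, its centre 54 mm above their tips. x runs along the bar to the single leg: the pull pin, 8 mm thick, 60 mm ahead of this point. 62 mm behind, a 60 mm cross piece carries two legs 50 mm apart. 0.16 kg. Grip across the 14 mm, from above
- spanner_grip (a point): pin spanner, balance point of its bar: T-shaped all-steel tool; bar 125 long, 14 wide, 18 high, centre 54 mm above its leg tips. x runs along the bar to a 68 mm cross piece 55 mm ahead, under which are the two prongs, 8 mm thick, 27 mm to either side (y). The third leg, 63 mm behind this point, is as long as the prongs. 0.2 kg. Grip like the puller
- seat: plywood seat, fixed to the bench, 200 (its x) by 340 mm (its y), a flat board 20 mm thick; origin: centre of underside. Three anchor posts at x = -70 (robot side), three spring pins at x = +80, in lanes at y = -30, 40 and 110 mm (lanes 1, 2, 3); hub with the lock ring at y = -100. Nothing on it is over 38 mm high
- post1 (a point): anchor post of lane 1, at hook height (23 mm): upright steel post 10 mm thick with a 16 mm head at 34 to 38 mm, so the hook comes in from the side, not over the top. All three posts are there even where the spring is absent
- spring1: tail ring of spring 1, 23 mm up, captive with 2 mm play on a capped pin 150 mm from its post. The spring (coil 12 mm thick) lies on the board, swings about the pin, ends in a flat piece with a pull eye and a hook. At rest the hook seat is 118 mm from here, parked 0.2 to 0.35 rad to the seat's +y side of the line to the post. Pull: 1.5 N plus 0.09 N per mm (4.4 N on the post), stretches up to 70 mm. May be absent
- hook1_seat (a point): hook of spring 1: the point where the post's centre sits once hooked; bars 6 mm thick. Outward (away from the spring's pin) the bow lies 8 mm beyond this point. The shank passes on the side of seat +y, 13 mm off; the mouth opens to seat -y and inward, its free tip 13 mm to the -y side, 3 mm outward
- hook2_seat (a point): hook of spring 2, made as hook 1. To hook: keep it 0.2 to 0.3 rad to the +y side, pull it 12 mm (8 to 20) further out than the post, swing it towards -y until the spring is in line with the post, let it come back inward: it catches the post and holds by its tension
- hook3_seat (a point): hook of spring 3, made as hook 1
- hook1_eye (a point): centre of the pull eye of spring 1, 42 mm inward of the hook seat on the spring's line: ring 27 mm across with 17 mm clear opening, its wall from 20 to 30 mm above the bench. The puller's pin goes down into it from above, tip to about 23 mm (just above the board)
- post2 (a point): anchor post of lane 2, as post 1
- spring2: tail ring of spring 2 on its pin in lane 2, as spring 1; may be absent
- hook2_eye (a point): centre of the pull eye of spring 2, as that of spring 1
- post3 (a point): anchor post of lane 3, as post 1
- spring3: tail ring of spring 3 on its pin in lane 3, as spring 1; may be absent
- hook3_eye (a point): centre of the pull eye of spring 3, as that of spring 1
- ring_top (a point): centre of the lock ring's top face: octagonal steel ring 80 mm across, top 38 mm above the bench, with two round holes 13 mm wide on this frame's x axis, 27 mm to either side of the centre, 18 mm deep. It turns about the vertical
- ring (a joint): lock ring angle, rad, growing as it tightens (clockwise from above); starts at 0.4 to 0.9, friction 0.2 N m, stays where left. Solid stops, felt as a sharp rise of torque: loose near 0, tight near 1.4, where the holes lie along seat y. Keep the spanner's handle on the ring's seat -y to -x side (tight: handle to seat -x; loose: to -y): there its third leg clears posts and springs
- mat: black rubber tool mat, 240 mm square, 1 mm thin, flat on the bench to the robot's left; origin at its centre. Tools stand on it at bench height
- glue: bystander: glue bottle, 54 mm thick, 150 mm high; leave alone
- offcut1: bystander: plywood offcut 160 x 70 x 12 mm, lying between robot and seat; leave alone
- offcut2: bystander: plywood offcut 240 x 120 x 12 mm; leave alone
- offcut3: bystander: plywood strip 180 x 50 x 15 mm lying on the bigger offcut; leave alone
- mallet: bystander: hammer, lying; leave alone
- sponge: bystander: yellow sponge 90 x 60 x 30 mm; leave alone
Things that resemble listed ones, but are neither listed nor needed, are in the scene too. What is shaped like the spring2 but blue is not meant.

How it is judged:
On the way, in this order (a step that is already met when the one before it is completed fails the run):
1. the lock ring is slackened to its loose stop (value of joint ring below 0.06 rad), for 0.2 s.
2. every spring that is fitted is hooked on its post (horizontal distance between hook1_seat and post1 below 0.006 m and horizontal distance between hook2_seat and post2 below 0.006 m and horizontal distance between hook3_seat and post3 below 0.006 m), for 0.2 s.
3. the lock ring is tightened to its tight stop (value of joint ring above 1.34 rad), for 0.2 s.
At the end, for the whole second after the job is handed in: every fitted spring is hooked on its own post (hook seat within 6 mm of the post), the lock ring is at its tight stop (above 1.34 rad), and both tools stand upright on their legs, at rest, with the middle of their handles over the tool mat (all of step 2 and value of joint ring above 1.34 rad and x of puller_grip in the frame of mat between -0.12 and 0.12 m and y of puller_grip in the frame of mat between -0.12 and 0.12 m and height (world z) of each of puller_grip, spanner_grip below 0.062 m and angle between each of puller_grip, spanner_grip's own z axis and vertical below 0.15 rad and x of spanner_grip in the frame of mat between -0.12 and 0.12 m and y of spanner_grip in the frame of mat between -0.12 and 0.12 m); the robot touches nothing.
It fails at once if a finger or the arm pushes a spring directly (contact force between any of the fingers, the arm and spring1 above 1 N or contact force between any of the fingers, the arm and spring2 above 1 N or contact force between any of the fingers, the arm and spring3 above 1 N).
It fails at once if the lock ring is turned with the fingers instead of the spanner (contact force between the fingers and ring above 1 N).
It fails at once if something else on the bench is knocked away (more than 30 mm) (distance of any of glue, offcut1, offcut2, offcut3, mallet, sponge from where it was at the start of the episode above 0.03 m).
Of spring1, spring2, spring3 only 2 to 3 are there at a start; the rules pass over those that are not, and their reading is None.
At some moment in a run one of spring1, spring2, spring3 may be knocked a few centimetres aside while the robot is not near it.
It also fails if it takes over 179 s, if anything falls off the work surface, if the arm or the gripper's body presses on something with over 40 N, if the wrist force passes 120 N, or if a joint passes its speed limit or range.

## Robot

A 6-joint arm with a two-finger parallel gripper is mounted at the origin on the work surface. World frame = base frame: x ahead of the robot, y to its left, z up, the work surface at z = 0. Lengths are in m, angles in rad, forces in N, time in s.
With the tool pointing down it reaches from about 0.35 to 0.85 m from the base axis. Payload 8.1 kg.
Tool frame: the origin (TCP) lies between the finger pads; the fingertips stand 11 mm ahead of it and the grasp point (between the pads) lies 8 mm behind it (robot.tips_ahead is the distance from the TCP to the fingertips, in m); z points along the fingers, y is the line along which they close (so a half turn about z gives the same grasp; the last joint's range is limited). The gripper opens to 93 mm and grips with 3 to 60 N. Pads are 15 mm wide; open, the fingers measure 128 mm over their backs; the gripper's body (75 mm by 188 mm) begins 65 mm behind the grasp point.
Start: joints at [-1.27, 0.13, 1.488, -0, 1.523, -0.085], TCP at [0.226, -0.556, 0.23] pointing down, gripper open.
Joint ranges: [-2.96, 2.96], [-0.89, 2.26], [0.02, 2.5], [-1.34, 4.48], [0, 2.73], [-2.66, 2.66]. Speed limits (rad/s): [2.39, 2.39, 2.79, 3.14, 3.14, 3.14].

## Interface

Orientations are given as a rotation vector (axis times angle).
In Python, from plant import robot gives the robot as it stands. The module is installed in compiled form; this text tells all that it offers.
- The arm moves only by the tool move_arm, never from a script. Its argument "deltas" is one flat list of numbers, 7 for each row, row after row: the shift along the tool's x, y, z in m, then the turn, a rotation vector about the tool's x, y, z in rad, then the opening, from 0 (shut) to 1 (fully open). A call has 1 to 12 rows; each row is the pose to reach, as a shift and turn from the pose commanded when the call began, along the tool's axes at that moment; what a row does not reach only later rows make up. A row lasts 1/8 s, in which the tool goes at most 62.5 mm and 10.7 degrees, less where a joint would pass 70% of its speed; a pose out of reach is approached as far as the arm can. A call with a gripper value outside its range is refused whole. The fingers move at their own pace and stop on an object; "squeeze" is the grip in N (left out, the last holds). Time passes only in rows, so rows that repeat a pose let the fingers close. It gives the time, the measured TCP pose, the force, the opening and the grip force at its end, in the units of the state.
- robot.read_state(): the state, without advancing time (a new reading comes with each control period).
- robot.read_camera(name): name is "side" or "top"; returns (picture, depth): 384x512x3 uint8, red, green, blue; 384x512 float32, m along the optical axis (not along the pixel's ray), 0 where there is no reading.
- robot.camera_model(name): a dict with "K" (3x3 intrinsics, pixels), "R" (3x3) and "t" (3): a world point X has camera coordinates R X + t. Camera axes: x right, y down, z forward; pixel columns grow to the right and rows downward; lengths in m; the calibration is good to about 2 mm. A picture is of the moment at which its call begins. camera_model takes no time and is no camera call.
- robot.close_job(): hands the job in; it is judged then, once.
Trained networks look in the newest picture that a camera, given by its name, has taken for a name from the list of things; names that differ only in an ending like _2 or _b are one class to them, and where a whole thing is asked for, a point or a joint stands for the part that bears it (a point fixed in the world has none). Each returns a list of dicts, best first, with "confidence" (0 to 1); they miss things now and then, are a little off and sometimes report something else, mostly with a low value. They report only what shows in the picture. A call takes as long as a camera call. They do not tell look-alikes from the thing itself.
- robot.recognise(camera, label): "uv" ([column, row] in pixels, amid what is visible of it).
The state is a dict: "t": time; "q": joint angles; "dq": joint speeds; "joint_torque": joint torques, N m; "tool_pos": TCP position; "orientation": TCP orientation; "force": force on the tool from outside, world axes, zero at the start; "wrist_torque": the same for the moment, N m; "opening": finger opening in m; "gripper_force": force on a finger pad.
Only numpy, scipy, OpenCV 4.12 (cv2) and the standard library are available. Lean on these libraries where they do the work, as an engineer would, in place of code of your own. Each camera call takes 0.05 s, during which the arm holds its last target. There are 200 camera calls.

## Working session

There is one attempt and no reset: what is moved stays moved. The work goes in short steps, Python scripts to look and compute and a tool call to move; the robot and the scene stay as the last step left them, time stands still between calls to the robot, and variables do not carry over. Pictures are saved under pics/ and viewed, at most 14 in all, crops included, and the job is handed in when it is done.

Besides the shell and the picture viewer there is one more tool, called after "Request:" by a JSON object that holds its "name" and its "arguments". move_arm: Moves the arm, as the interface text tells. Its arguments: {"type":"object","properties":{"deltas":{"type":"array","items":{"type":"number"}},"squeeze":{"type":"number"}},"required":["deltas"]}

```bash
mkdir -p pics; cat > h.py <<'E'
import numpy as np, cv2
from plant import robot
from scipy.spatial.transform import Rotation as Rn
def cam(n):
    p,d=robot.read_camera(n); return p,d,robot.camera_model(n)
def save(n,p): cv2.imwrite('pics/'+n+'.png',cv2.cvtColor(p,cv2.COLOR_RGB2BGR))
def atz(m,uv,z):
    K,R,t=[np.array(m[k]) for k in('K','R','t')]
    r=R.T@np.linalg.solve(K,[uv[0],uv[1],1.]); c=-R.T@t
    return c+r*(z-c[2])/r[2]
def proj(m,X):
    K,R,t=[np.array(m[k]) for k in('K','R','t')]
    p=K@(R@np.array(X,float)+t); return p[:2]/p[2]
def pts(m,d):
    K,R,t=[np.array(m[k]) for k in('K','R','t')]
    v,u=np.mgrid[0:d.shape[0],0:d.shape[1]]
    P=np.stack([(u-K[0,2])/K[0,0]*d,(v-K[1,2])/K[1,1]*d,d],-1)
    return (P-t)@R
E
python3 - <<'E'
from h import *
for n in('top','side'):
    p,d,m=cam(n); save(n+'0',p); np.savez(n+'0.npz',p=p,d=d)
    print(n,m)
s=robot.read_state();print(s)
_=cam('top')
p,d,m=cam('top')
for l in['puller_grip','spanner_grip','seat','post1','post2','post3','spring1','spring2','spring3','hook1_seat','hook2_seat','hook3_seat','hook1_eye','ring_top','mat','glue']:
    r=robot.recognise('top',l)
    print(l,[(round(x['confidence'],2),np.round(x['uv']).tolist(),np.round(atz(m,x['uv'],.03),3).tolist()) for x in r])
E
```

```text
top {'K': array([[367.86720599,   0.        , 257.00387236],
       [  0.        , 367.86720599, 199.93194481],
       [  0.        ,   0.        ,   1.        ]]), 'R': array([[-0.0082233 , -0.99986941, -0.01391221],
       [-0.98198999,  0.01070086, -0.18862964],
       [ 0.18875388,  0.0121105 , -0.98194975]]), 't': array([-0.00972584,  0.55265581,  0.94326544])}
side {'K': array([[356.34492111,   0.        , 259.13177137],
       [  0.        , 356.34492111, 191.16402731],
       [  0.        ,   0.        ,   1.        ]]), 'R': array([[-0.98871091, -0.14954413,  0.00934264],
       [-0.09844217,  0.60131299, -0.79292612],
       [ 0.1129596 , -0.78489441, -0.60924616]]), 't': array([0.50756197, 0.11799897, 0.97416079])}
{'t': 0.1, 'q': array([-1.27041773e+00,  1.31092053e-01,  1.48916116e+00,  1.23306248e-05,
        1.52303008e+00, -8.53769314e-02]), 'dq': array([-0.00238875, -0.00236851, -0.00336933, -0.00143494, -0.00134074,
        0.00064393]), 'joint_torque': array([ 7.05215571e-04, -5.61338532e+01, -4.93096912e+01,  7.69935502e-02,
        2.91420787e-02, -9.07138497e-05
[... 1002 characters left out ...]
, [0.599, 0.088, 0.03]), (0.25, [244.0, 200.0], [0.558, 0.021, 0.03])]
spring3 [(0.61, [114.0, 329.0], [0.217, 0.36, 0.03]), (0.6, [246.0, 178.0], [0.621, 0.017, 0.03]), (0.57, [220.0, 186.0], [0.599, 0.088, 0.03]), (0.25, [244.0, 200.0], [0.558, 0.021, 0.03])]
hook1_seat []
hook2_seat [(0.67, [108.0, 329.0], [0.218, 0.378, 0.03]), (0.46, [242.0, 197.0], [0.564, 0.028, 0.03]), (0.45, [217.0, 201.0], [0.555, 0.097, 0.03])]
hook3_seat [(0.61, [246.0, 181.0], [0.612, 0.016, 0.03])]
hook1_eye [(0.56, [287.0, 122.0], [0.784, -0.102, 0.03])]
ring_top [(0.82, [277.0, 194.0], [0.572, -0.07, 0.03])]
mat [(0.94, [124.0, 234.0], [0.467, 0.349, 0.03])]
glue [(0.59, [198.0, 113.0], [0.817, 0.156, 0.03])]
```

```bash
python3 - <<'E'
import numpy as np,cv2
a=np.load('top0.npz')['p'][...,::-1]
cv2.imwrite('pics/t0x.png',cv2.resize(a,(768,576),interpolation=cv2.INTER_CUBIC))
c=a[140:250,180:310]; cv2.imwrite('pics/t0seat.png',cv2.resize(c,None,fx=5.4,fy=5.4,interpolation=cv2.INTER_CUBIC))
E
```

```text
(no output)
```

View pics/t0x.png

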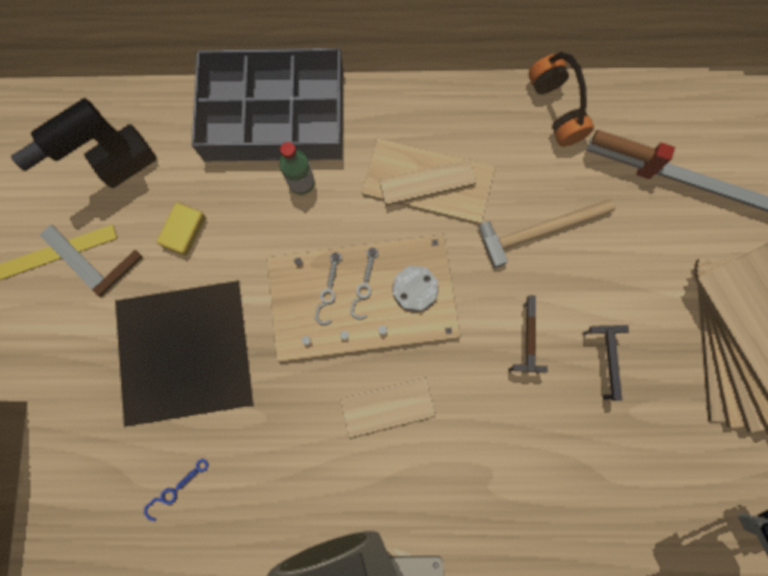

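View pics/t0seat.png

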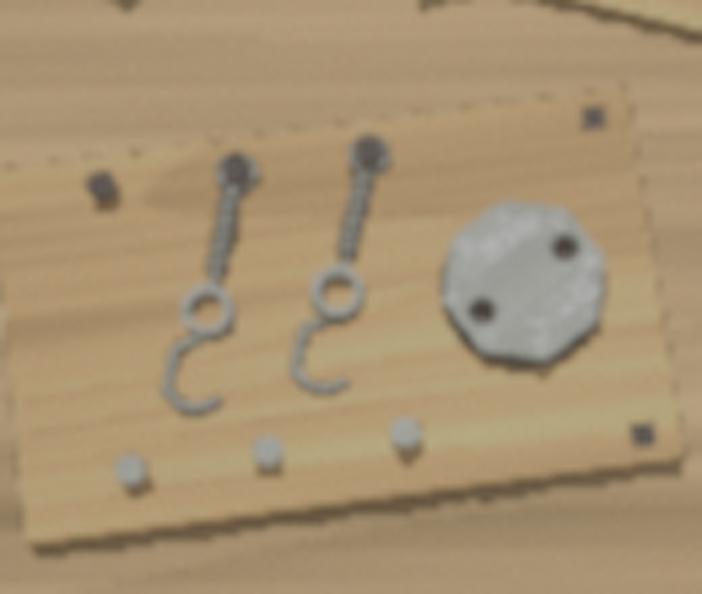

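View pics/side0.png

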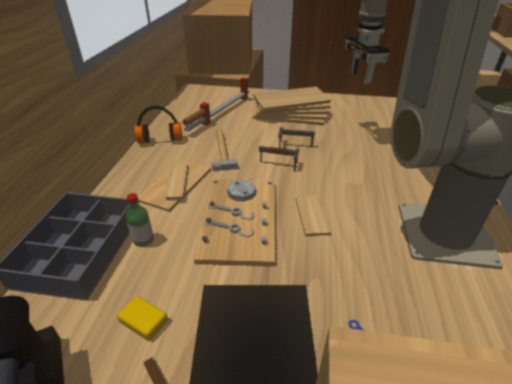

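The top view shows springs in lanes 1 and 2, with lane 3 empty: there are hooks at about (215,208) and (240,205) and posts at (204,227), (230,224), (255,220). The ring is at (277,192). The puller, with its wooden grip, is near (354,224) with its pin end away from the robot. The all-steel spanner is near (408,242). The blue spring near (117,328) is the decoy.

```bash
cat > fit.py <<'E'
from h import *
from scipy.optimize import least_squares
def seatfit(m,obs):
    # obs: list of (xs,ys,z,uv)
    def f(p):
        c,s=np.cos(p[2]),np.sin(p[2])
        return np.concatenate([proj(m,[p[0]+c*x-s*y,p[1]+s*x+c*y,z])-uv for x,y,z,uv in obs])
    r=least_squares(f,[.6,.05,0.1],loss='soft_l1'); return r
E
python3 - <<'E'
from fit import *
a=np.load('top0.npz'); m=robot.camera_model('top')
g=lambda x,y:np.array([x,y])/5.4+[179.6,139.6]
obs=[(-70,-30,38,g(407,433)),(-70,40,38,g(268,455)),(-70,110,38,g(132,470)),(80,-30,30,g(370,152)),(80,40,30,g(237,168)),(80,110,30,g(103,187)),(0,-100,38,g(524,282))]
obs=[(x/1e3,y/1e3,z/1e3,uv) for x,y,z,uv in obs]
r=seatfit(m,obs); print('seat',r.x,np.round(r.fun.reshape(-1,2),1).tolist())
X,Y,T=r.x; c,s=np.cos(T),np.sin(T)
W=lambda x,y:np.array([X+c*x-s*y,Y+s*x+c*y])
S=lambda w:np.array([c*(w[0]-X)+s*(w[1]-Y),-s*(w[0]-X)+c*(w[1]-Y)])
h=[atz(m,g(482,311),.038),atz(m,g(565,247),.038)]
print('holes seat',[S(x) for x in h]); 
for n,q in dict(eye1=(337,292),eye2=(207,309),hooktip1=(345,382),hooktip2=(213,400)).items(): print(n,atz(m,g(*q),.027 if 'eye' in n else .026).round(4),S(atz(m,g(*q),.027)).round(4))
P=pts(m,a['d'])
for n,(x,y) in dict(puller=(.488,-.277),span=(.445,-.416)).items():
    k=(abs(P[...,0]-x)<.1)&(abs(P[...,1]-y)<.07)&(P[...,2]>.045)&(P[...,2]<.09)
    q=P[k]; print(n,len(q),np.percentile(q[:,2],[5,50,95]).round(4))
    (cx,cy),wh,an=cv2.minAreaRect((q[:,:2]*1000).astype(np.float32)); print(cx,cy,wh,an)
    for xx in np.arange(q[:,0].min(),q[:,0].max()+.006,.006):
        j=q[abs(q[:,0]-xx)<.003]
        if len(j): print(round(xx,3),len(j),j[:,1].min().round(4),np.median(j[:,1]).round(4),j[:,1].max().round(4))
for z in(.02,):
  k=abs(P[...,2]-0.02)<.005
  k&=(abs(P[...,0]-X)<.2)&(abs(P[...,1]-Y)<.25)
  q=P[k]; print(cv2.minAreaRect((q[:,:2]*1000).astype(np.float32)))
for n,u in dict(m=(124,234)).items(): print(P[u[1],u[0]])
E
```

```text
seat [0.56594364 0.02963231 0.12163284] [[-0.1, 0.1], [0.1, -0.6], [-0.3, -0.0], [-0.0, 0.2], [-0.0, 0.4], [0.1, 0.1], [0.2, -0.2]]
holes seat [array([-0.01263075, -0.07615038]), array([ 0.01486328, -0.12279544])]
eye1 [0.5757 0.027  0.027 ] [ 0.0093 -0.0038]
eye2 [0.5675 0.0941 0.027 ] [0.0093 0.0638]
hooktip1 [0.5287 0.023  0.026 ] [-0.0379 -0.0021]
hooktip2 [0.5201 0.0906 0.026 ] [-0.0383  0.066 ]
puller 436 [0.0531 0.0629 0.0666]
489.5113830566406 -262.82061767578125 (137.41197204589844, 59.6786994934082) 4.305246353149414
0.423 31 -0.2977 -0.2783 -0.2521
0.429 57 -0.2972 -0.2613 -0.2375
0.435 31 -0.2895 -0.2618 -0.2377
0.441 19 -0.2761 -0.2677 -0.2617
0.447 15 -0.2764 -0.2679 -0.2615
0.453 14 -0.2764 -0.2679 -0.2616
0.459 18 -0.2766 -0.2695 -0.2626
0.465 16 -0.2771 -0.268 -0.262
0.471 15 -0.2768 -0.2686 -0.2629
0.477 15 -0.2771 -0.269 -0.2633
0.483 19 -0.2783 -0.2701 -0.2637
0.489 14 -0.2784 -0.2701 -0.2643
0.495 15 -0.2783 -0.2704 -0.264
0.501 16 -0.2788 -0.2704 -0.2654
0.507 17 -0.2788 -0.2718 -0.2655
0.513 15 -0.2805 -0.2714 -0.2666
0.519 14 -0.2798 -0.2723 -0.2665
0.525 14 -
[... 543 characters left out ...]
09 20 -0.4181 -0.4101 -0.4051
0.415 16 -0.419 -0.4086 -0.4049
0.421 16 -0.4194 -0.4099 -0.4061
0.427 20 -0.4187 -0.4097 -0.4054
0.433 15 -0.4176 -0.41 -0.4044
0.439 16 -0.4182 -0.409 -0.4047
0.445 22 -0.4188 -0.4104 -0.4049
0.451 15 -0.416 -0.4087 -0.404
0.457 15 -0.4175 -0.4092 -0.4047
0.463 19 -0.4185 -0.4099 -0.4044
0.469 19 -0.4182 -0.4091 -0.4041
0.475 14 -0.4166 -0.4079 -0.4041
0.481 15 -0.4176 -0.408 -0.4043
0.487 20 -0.4176 -0.4086 -0.4041
0.493 70 -0.445 -0.406 -0.3769
0.499 57 -0.445 -0.4089 -0.3775
0.505 15 -0.4447 -0.4237 -0.3788
((565.1522216796875, -7.4399566650390625), (398.3253173828125, 427.0495300292969), 0.7928155660629272)
[ 4.69014865e-01  3.61120862e-01 -7.03907238e-05]
```

```bash
cat > go.py <<'E'
import sys; from h import *
def delta(x,y,z,p,s=None):
    s=s or robot.read_state(); R=Rn.from_rotvec(s['orientation']).as_matrix()
    c,n=np.cos(p),np.sin(p); Rt=np.array([[c,n,0],[n,-c,0],[0,0,-1]])
    return np.r_[R.T@(np.array([x,y,z])-s['tool_pos']), Rn.from_matrix(R.T@Rt).as_rotvec()]
if __name__=='__main__':
    v=[float(a) for a in sys.argv[1:]]
    for i in range(0,len(v),4): print(delta(*v[i:i+4]).round(4).tolist())
E
python3 go.py .443 -.411 .13 .012  .443 -.411 .046 .012
python3 - <<'E'
from h import *
m=robot.camera_model('top'); u=np.array([(117,300),(240,283),(252,405),(125,425)])/1.5-.2
w=np.array([atz(m,x,.001)[:2] for x in u]); print(w.round(4),w.mean(0)); e=w[1]-w[0]; print(np.linalg.norm(e),np.arctan2(e[1],e[0])+np.pi/2)
E
```

```text
[0.2558, -0.0526, 0.0997, 0.0001, -0.0, 0.3738]
[0.2558, -0.0526, 0.1837, 0.0001, -0.0, 0.3738]
[[0.5684 0.4999]
 [0.5991 0.2651]
 [0.3689 0.2333]
 [0.3348 0.4655]] [0.4677978  0.36594054]
0.236804734248503 0.12980925743037286
```

Request:
{"name": "move_arm", "arguments": {"deltas": [0.06,-0.012,0.024,0,0,0.1,1,0.12,-0.025,0.048,0,0,0.2,1,0.18,-0.037,0.072,0,0,0.3,1,0.256,-0.053,0.1,0,0,0.374,1,0.256,-0.053,0.1,0,0,0.374,1,0.256,-0.053,0.14,0,0,0.374,1,0.256,-0.053,0.184,0,0,0.374,1,0.256,-0.053,0.184,0,0,0.374,1,0.256,-0.053,0.184,0,0,0.374,1]}}

```text
t: 2.12
tool_pos: [0.4436, -0.4112, 0.0472]
orientation: [3.141, 0.018, 0.002]
force: [0.3, -0.1, -0.0]
opening: 0.0929
gripper_force: 0.0
```

```bash
python3 go.py .443 -.411 .046 .012; python3 - <<'E'
from h import *
p,d,m=cam('top'); P=pts(m,d)
k=(abs(P[...,0]-.44)<.11)&(abs(P[...,1]+.41)<.06)&(P[...,2]>.045)&(P[...,2]<.07)
q=P[k]
for lo,hi in((.36,.41),(.47,.488),(.488,.515)):
    j=q[(q[:,0]>lo)&(q[:,0]<hi)]
    if len(j): print(lo,len(j),j.min(0).round(4),j.max(0).round(4))
print(robot.read_state()['tool_pos'])
E
```

```text
[-0.0006, -0.0002, 0.0012, 0.001, -0.001, -0.0004]
0.47 8 [ 0.4848 -0.4182  0.0554] [ 0.4873 -0.4044  0.0637]
0.488 120 [ 0.4881 -0.4446  0.0507] [ 0.5044 -0.3767  0.0669]
[ 0.44406644 -0.41179572  0.04811851]
```

Request:
{"name": "move_arm", "arguments": {"deltas": [0,0,0.001,0,0,0,0.3,0,0,0.001,0,0,0,0,0,0,0.001,0,0,0,0,0,0,0.001,0,0,0,0,0,0,0.001,0,0,0,0,0,0,0.001,0,0,0,0,0,0,0.001,0,0,0,0], "squeeze": 55}}

```text
t: 3.05
tool_pos: [0.443, -0.4104, 0.0446]
orientation: [-3.141, -0.019, 0.0]
force: [-0.2, 0.6, -0.5]
opening: 0.0278
gripper_force: 0.0
```

Request:
{"name": "move_arm", "arguments": {"deltas": [0,0,-0.03,0,0,0,0,0,0,-0.07,0,0,0,0,0,0,-0.1,0,0,0,0,0,0,-0.1,0,0,0,0,0,0,-0.1,0,0,0,0]}}

```text
t: 3.68
tool_pos: [0.4427, -0.41, 0.1435]
orientation: [-3.141, -0.019, 0.001]
force: [0.1, 0.4, 0.0]
opening: 0.0006
gripper_force: 0.0
```

```bash
cat > toolm.py <<'E'
from h import *
import sys
# measure held tool: arg cross side sign (+1 spanner cross ahead, -1 puller cross behind)
def measure(zlo,zhi,half=.1):
    p,d,m=cam('top'); P=pts(m,d); s=robot.read_state(); R=Rn.from_rotvec(s['orientation']).as_matrix()
    L=(P-s['tool_pos'])@R
    k=(abs(L[...,0])<half)&(abs(L[...,1])<.05)&(L[...,2]>zlo)&(L[...,2]<zhi)
    return L[k],s,p
if __name__=='__main__':
    q,s,p=measure(-.03,.006)
    for a in np.arange(-.09,.09,.006):
        j=q[abs(q[:,0]-a)<.003]
        if len(j): print(round(a,3),len(j),j[:,1].min().round(4),j[:,1].max().round(4),np.median(j[:,2]).round(4))
    print(q[:,0].min(),q[:,0].max(),s['tool_pos'],s['orientation'],s['opening'])
E
python3 toolm.py
```

```text
-0.006 7 -0.0151 -0.0133 -0.0201
0.0 12 -0.0155 -0.0123 -0.0134
0.006 13 -0.0162 -0.0128 -0.0169
0.012 4 -0.0147 -0.0137 -0.0161
-0.0065116534893302 0.010526308161242589 [ 0.44236568 -0.40970662  0.14285414] [-3.13965879e+00 -1.85748023e-02  2.61727377e-03] 0.00021201004372031345
```

Request:
{"name": "move_arm", "arguments": {"deltas": [0,0,0,0,0,0,0.6,0,0,0,0,0,0,0.6,0,0,0,0,0,0,0.6,0,0,0,0,0,0,0.6,0,0,0,0,0,0,0.6]}}

```text
t: 4.35
tool_pos: [0.4431, -0.4105, 0.1447]
orientation: [3.142, 0.019, 0.0]
force: [-0.3, -0.5, -1.4]
opening: 0.0461
gripper_force: 0.0
```

```bash
python3 go.py .443 -.411 .046 .012; python3 - <<'E'
from h import *
p,d,m=cam('side'); save('s1',cv2.resize(p[100:180,220:400],None,fx=4,fy=4,interpolation=cv2.INTER_CUBIC)); 
p,d,m=cam('top'); P=pts(m,d)
k=(abs(P[...,0]-.44)<.11)&(abs(P[...,1]+.41)<.06)&(P[...,2]>.045)&(P[...,2]<.07)
q=P[k]
for lo,hi in((.36,.41),(.41,.44),(.44,.47),(.47,.488),(.488,.515)):
    j=q[(q[:,0]>lo)&(q[:,0]<hi)]
    if len(j): print(lo,len(j),j.min(0).round(4),j.max(0).round(4))
E
```

```text
[-0.0001, 0.0005, 0.0987, 0.0, -0.0, -0.0002]
0.36 93 [ 0.3732 -0.4209  0.0456] [ 0.4091 -0.405   0.0684]
0.41 24 [ 0.4111 -0.4195  0.0472] [ 0.4172 -0.4053  0.0696]
0.488 20 [ 0.4907 -0.3846  0.0484] [ 0.5028 -0.3776  0.0603]
```

View pics/s1.png

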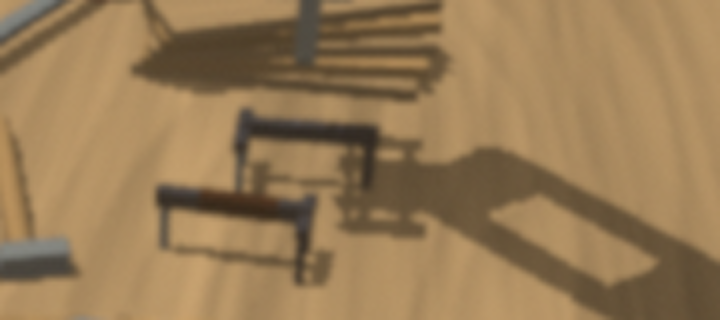

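The side crop shows both tools still standing. The spanner is at the top with its cross piece away from the robot, and the brown-gripped puller below it has its pin at the left. I'll descend and close the fingers fully before lifting this time.

Request:
{"name": "move_arm", "arguments": {"deltas": [0,0,0.05,0,0,0,0.6,0,0,0.099,0,0,0,0.6,0,0,0.099,0,0,0,0.6,0,0,0.099,0,0,0,0,0,0,0.099,0,0,0,0,0,0,0.099,0,0,0,0,0,0,0.099,0,0,0,0,0,0,0.099,0,0,0,0,0,0,0.099,0,0,0,0,0,0,0.099,0,0,0,0,0,0,0.099,0,0,0,0], "squeeze": 55}}

```text
t: 5.82
tool_pos: [0.4433, -0.4108, 0.0461]
orientation: [3.141, 0.018, 0.001]
force: [-1.0, -1.0, 6.0]
opening: 0.0136
gripper_force: 55.0
```

Request:
{"name": "move_arm", "arguments": {"deltas": [0,0,-0.03,0,0,0,0,0,0,-0.07,0,0,0,0,0,0,-0.1,0,0,0,0,0,0,-0.1,0,0,0,0,0,0,-0.1,0,0,0,0]}}

```text
t: 6.45
tool_pos: [0.4423, -0.4096, 0.1434]
orientation: [-3.139, -0.019, 0.003]
force: [-0.5, -0.3, -2.1]
opening: 0.0135
gripper_force: 55.0
```

```bash
python3 toolm.py
```

```text
-0.036 2 -0.006 -0.0058 -0.0112
-0.03 6 -0.0061 -0.0042 -0.0063
-0.024 2 -0.006 -0.0047 -0.0065
-0.006 2 -0.0219 -0.0205 -0.0244
0.0 5 -0.0225 -0.0207 -0.0229
0.006 6 -0.0221 -0.0205 -0.0247
0.012 2 -0.0215 -0.0063 -0.0168
0.018 2 -0.0056 -0.0055 -0.0039
0.024 6 -0.007 -0.0048 -0.0093
0.03 1 -0.005 -0.005 -0.0054
0.042 1 -0.0062 -0.0062 -0.006
0.048 31 -0.022 0.0222 -0.0132
0.054 62 -0.0351 0.0282 -0.0127
0.06 48 -0.0338 0.0331 -0.0124
-0.03517664521498664 0.06043657958859286 [ 0.44203147 -0.40934484  0.14295981] [-3.13866768 -0.01847922  0.00403857] 0.013673281979264219
```

```bash
python3 go.py .535 -.1028 .143 .654 .535 -.1028 .096 .654
```

```text
[0.0966, -0.3054, 0.0006, -0.0036, 0.0015, -0.6422]
[0.0967, -0.3053, 0.0476, -0.0036, 0.0015, -0.6422]
```

Request:
{"name": "move_arm", "arguments": {"deltas": [0.016,-0.05,0,0,0,-0.1,0,0.032,-0.1,0,0,0,-0.2,0,0.048,-0.15,0,0,0,-0.3,0,0.064,-0.2,0,0,0,-0.42,0,0.08,-0.25,0,0,0,-0.53,0,0.097,-0.305,0,-0.004,0.001,-0.642,0,0.097,-0.305,0,-0.004,0.001,-0.642,0,0.097,-0.305,0.03,-0.004,0.001,-0.642,0,0.097,-0.305,0.047,-0.004,0.001,-0.642,0,0.097,-0.305,0.047,-0.004,0.001,-0.642,0,0.097,-0.305,0.047,-0.004,0.001,-0.642,0]}}

```text
t: 7.88
tool_pos: [0.5366, -0.1049, 0.0991]
orientation: [2.972, 1.006, 0.002]
force: [0.5, -0.1, -2.4]
opening: 0.0139
gripper_force: 55.0
```

```bash
python3 go.py .535 -.1028 .096 .654; python3 - <<'E'
from h import *
ims=[]
for n,(u,v) in dict(top=(280,195),side=(240,195)).items():
    p,d,m=cam(n); c=p[v-40:v+40,u-45:u+45]; ims.append(cv2.resize(c,None,fx=4.4,fy=6.6 if 0 else 4.4,interpolation=cv2.INTER_CUBIC))
save('ring1',np.hstack(ims))
s=robot.read_state(); R=Rn.from_rotvec(s['orientation']).as_matrix()
for y in(-.027,.027):
    t=s['tool_pos']+R@[.055,y,.046]; print('tip',t.round(4),[proj(robot.camera_model(n),t).round(1) for n in('top','side')])
for h in ([-.0126,-.0762],[.0149,-.1228]):
    c,sn=np.cos(.1216),np.sin(.1216); w=[.5659+c*h[0]-sn*h[1],.0296+sn*h[0]+c*h[1],.038]; print('hole',np.round(w,4),[proj(robot.camera_model(n),w).round(1) for n in('top','side')])
E
```

```text
[0.0, -0.0027, 0.0031, 0.0043, 0.0001, -0.0012]
tip [ 0.5646 -0.0502  0.0537] [array([270. , 195.3]), array([244.6, 187.6])]
tip [ 0.5974 -0.0931  0.054 ] [array([285.5, 183.3]), array([236.5, 178.1])]
hole [ 0.5626 -0.0476  0.038 ] [array([268.9, 197.2]), array([245.2, 192.5])]
hole [ 0.5956 -0.0905  0.038 ] [array([284.2, 185.3]), array([237.1, 182.9])]
```

View pics/ring1.png

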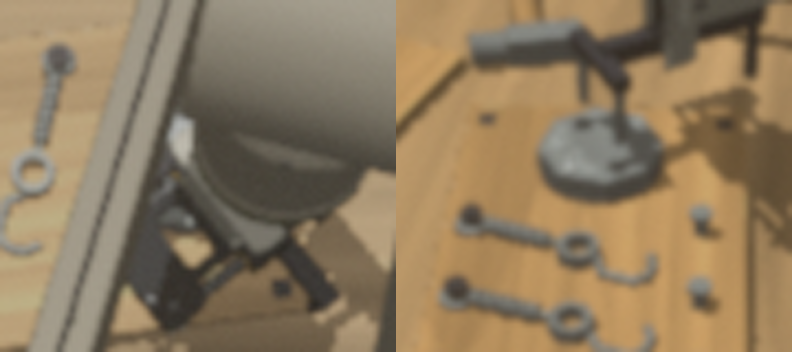

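The side crop shows the near prong tip at about (246,186). It sits just off its hole at (247,192), and the far hole is at (237.5,182.7). That agrees with the residual correction the script computed (about 2.7 mm along tool −y).

Request:
{"name": "move_arm", "arguments": {"deltas": [0,-0.003,0.003,0.004,0,-0.001,0,0,-0.003,0.008,0.004,0,-0.001,0,0,-0.003,0.01,0.004,0,-0.001,0,0,-0.003,0.01,0.004,0,-0.001,0,0,-0.003,0.01,0.004,0,-0.001,0]}}

```text
t: 8.6
tool_pos: [0.5347, -0.102, 0.0887]
orientation: [2.974, 1.01, -0.0]
force: [0.5, -0.2, -2.9]
opening: 0.0133
gripper_force: 55.0
```

```bash
python3 go.py .535 -.1028 .07 .654; python3 - <<'E'
from h import *
ims=[]
for n,(u,v) in dict(side=(241,188)).items():
    p,d,m=cam(n); c=p[v-20:v+20,u-25:u+25]; ims.append(cv2.resize(c,None,fx=14,fy=14,interpolation=cv2.INTER_CUBIC))
save('ring2',np.hstack(ims))
s=robot.read_state(); R=Rn.from_rotvec(s['orientation']).as_matrix()
for y in(-.027,.027):
    t=s['tool_pos']+R@[.055,y,.046]; print('tip',t.round(4),[proj(robot.camera_model(n),t).round(1) for n in('top','side')])
E
```

```text
[-0.0002, 0.0008, 0.0187, 0.0001, 0.0003, 0.0008]
tip [ 0.5619 -0.0471  0.0427] [array([268.8, 197.1]), array([245.3, 191.3])]
tip [ 0.5948 -0.0899  0.0427] [array([284.2, 185.2]), array([237.3, 181.8])]
```

View pics/ring2.png

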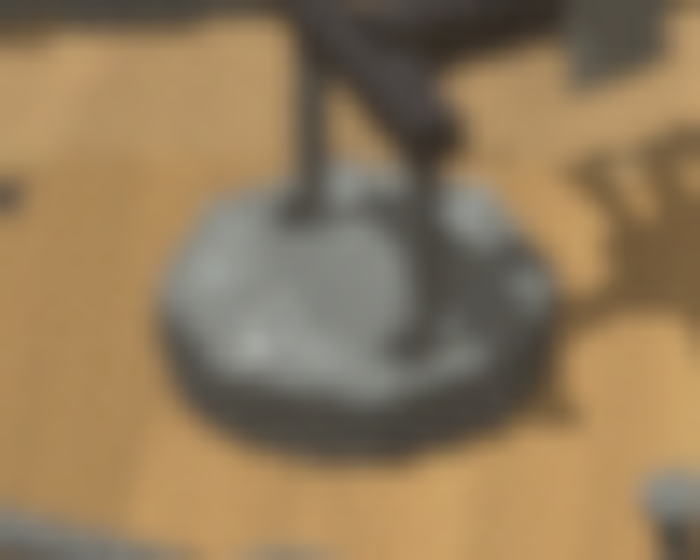

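The crop shows both prongs almost over the holes, near one at about (271,172) and far one at (263,162) in crop terms, a hair robot-side of centre. I'll shift them about 1 mm and lower while watching the force.

Request:
{"name": "move_arm", "arguments": {"deltas": [0.001,0.001,0.002,0,0,0,0,0.001,0.001,0.005,0,0,0,0,0.001,0.001,0.008,0,0,0,0,0.001,0.001,0.01,0,0,0,0,0.001,0.001,0.01,0,0,0,0]}}

```text
t: 9.28
tool_pos: [0.5358, -0.1021, 0.0783]
orientation: [-2.975, -1.01, 0.001]
force: [-0.0, 0.3, -1.4]
opening: 0.0136
gripper_force: 55.0
```

Request:
{"name": "move_arm", "arguments": {"deltas": [0,0,0.004,0,0,0,0,0,0,0.008,0,0,0,0,0.0003,0.0055,0.008,0,0,-0.1,0,0.0011,0.0109,0.008,0,0,-0.2,0,0.0025,0.0163,0.008,0,0,-0.3,0,0.0043,0.0214,0.008,0,0,-0.4,0,0.0067,0.0264,0.008,0,0,-0.5,0,0.0096,0.0311,0.008,0,0,-0.6,0,0.0129,0.0354,0.008,0,0,-0.7,0,0.0129,0.0354,0.008,0,0,-0.7,0]}}

```text
t: 10.52
tool_pos: [0.5673, -0.1209, 0.0696]
orientation: [-2.444, -1.969, 0.0]
force: [-1.2, 5.7, -2.3]
opening: 0.0136
gripper_force: 55.0
```

```bash
cat > ringm.py <<'E'
from h import *
s=robot.read_state(); R=Rn.from_rotvec(s['orientation']).as_matrix(); print(s['tool_pos'].round(4),'psi',np.arctan2(R[1,0],R[0,0]).round(3),'tilt',np.round(R[2],3),'F',(R.T@s['force']).round(1),'T',(R.T@s['wrist_torque']).round(2),(s['tool_pos']+R@[.055,0,0]).round(4),s['opening'])
E
python3 ringm.py
```

```text
[ 0.5673 -0.1209  0.0696] psi 1.357 tilt [ 0.002 -0.003 -1.   ] F [ 5.3 -2.4  2.3] T [0.36 1.01 0.08] [ 0.579  -0.0671  0.0697] 0.01358919822962273
```

Request:
{"name": "move_arm", "arguments": {"deltas": [0.001,0.0027,0,0,0,-0.05,0,0.0013,0.0055,0,0,0,-0.1,0,0.0016,0.008,0,0,0,-0.15,0,0.002,0.0109,0,0,0,-0.2,0,0.002,0.0109,0,0,0,-0.2,0,0.002,0.0109,0,0,0,-0.2,0]}}

```text
t: 11.28
tool_pos: [0.5781, -0.122, 0.0698]
orientation: [-2.239, -2.201, 0.001]
force: [-2.5, 5.4, -3.8]
opening: 0.0137
gripper_force: 55.0
```

```bash
python3 ringm.py
```

```text
[ 0.5781 -0.122   0.0698] psi 1.554 tilt [ 0.001 -0.002 -1.   ] F [ 5.4 -2.6  3.8] T [0.35 0.94 0.04] [ 0.5791 -0.067   0.0698] 0.013718571717605823
```

Request:
{"name": "move_arm", "arguments": {"deltas": [0.0001,0.0027,0,0,0,-0.05,0,0.0003,0.0055,0,0,0,-0.1,0,0.0003,0.0055,0,0,0,-0.1,0,0.0003,0.0055,0,0,0,-0.1,0]}}

```text
t: 11.78
tool_pos: [0.5823, -0.1219, 0.0694]
orientation: [-2.125, -2.307, 0.003]
force: [-6.7, 4.3, -0.8]
opening: 0.0137
gripper_force: 55.4
```

```bash
python3 ringm.py
```

```text
[ 0.5823 -0.1219  0.0694] psi 1.653 tilt [ 0.002 -0.005 -1.   ] F [ 4.8 -6.3  0.9] T [1.14 0.94 0.59] [ 0.5778 -0.0671  0.0694] 0.013691550868163472
```

The torque about the wrist rose sharply, so the loose stop is reached. I'll relax a little and lift out.

Request:
{"name": "move_arm", "arguments": {"deltas": [0,-0.002,0,0,0,0.04,0,0,-0.004,0,0,0,0.08,0,0,-0.004,-0.01,0,0,0.08,0,0,-0.004,-0.025,0,0,0.08,0,0,-0.004,-0.05,0,0,0.08,0,0,-0.004,-0.08,0,0,0.08,0,0,-0.004,-0.08,0,0,0.08,0]}}

```text
t: 12.65
tool_pos: [0.5834, -0.1241, 0.1555]
orientation: [2.211, 2.22, 0.005]
force: [0.8, 0.1, -1.9]
opening: 0.0136
gripper_force: 55.0
```

```bash
python3 ringm.py;  python3 go.py .527 .374 .148 1.70  .527 .374 .052 1.70
```

```text
[ 0.5834 -0.1241  0.1555] psi 1.575 tilt [-0.003  0.008 -1.   ] F [0.2 0.8 1.9] T [-0.1  -0.04 -0.  ] [ 0.5832 -0.0691  0.1554] 0.013599556162689264
[0.4983, -0.0544, 0.0055, 0.0078, 0.0036, -0.1251]
[0.4986, -0.0552, 0.1015, 0.0078, 0.0036, -0.1251]
```

Request:
{"name": "move_arm", "arguments": {"deltas": [0.055,-0.006,0,0,0,-0.02,0,0.11,-0.012,0,0,0,-0.04,0,0.165,-0.018,0,0,0,-0.06,0,0.22,-0.024,0,0,0,-0.08,0,0.275,-0.03,0,0,0,-0.1,0,0.33,-0.036,0,0,0,-0.12,0,0.39,-0.043,0.005,0.008,0.004,-0.125,0,0.45,-0.049,0.005,0.008,0.004,-0.125,0,0.498,-0.055,0.005,0.008,0.004,-0.125,0,0.498,-0.055,0.03,0.008,0.004,-0.125,0,0.498,-0.055,0.07,0.008,0.004,-0.125,0,0.498,-0.055,0.085,0.008,0.004,-0.125,0]}}

```text
t: 14.15
tool_pos: [0.5213, 0.3736, 0.0615]
orientation: [-2.067, -2.353, 0.013]
force: [-1.0, -0.6, -1.9]
opening: 0.0135
gripper_force: 55.0
```

```bash
python3 ringm.py;  python3 go.py .527 .374 .048 1.70; python3 - <<'E'
from h import *
p,d,m=cam('top'); save('t2',cv2.resize(p[140:250,180:310],None,fx=5.4,fy=5.4,interpolation=cv2.INTER_CUBIC))
E
```

```text
[0.5213 0.3736 0.0615] psi 1.7 tilt [ 0.002 -0.013 -1.   ] F [-0.5 -1.1  1.9] T [-0.12 -0.06  0.  ] [0.5142 0.4282 0.0616] 0.013504697624997392
[-0.0004, 0.0059, 0.0135, -0.0129, -0.0019, 0.0002]
```

View pics/t2.png

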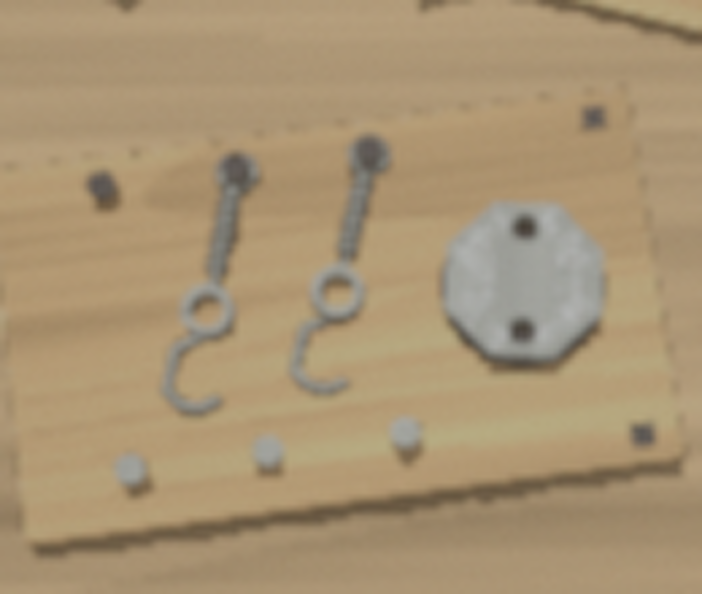

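The ring's holes now lie along world x, at crop pixels (525,228) and (522,331). The springs haven't moved. I'll compute the ring angle and set the spanner down.

```bash
python3 - <<'E'
from h import *
m=robot.camera_model('top'); g=lambda x,y:np.array([x,y])/5.4+[179.6,139.6]
a,b=atz(m,g(525,227.5),.038),atz(m,g(522,331),.038); v=a-b; y=np.arctan2(v[1],v[0]); print((a+b)/2,np.linalg.norm(v),'seat yaw of spanner',y+np.pi/2-.1216,'joint',1.4-(y+np.pi/2-.1216))
E
```

```text
[ 0.5790796  -0.06891382  0.038     ] 0.05409660077455429 seat yaw of spanner 1.4026540841317074 joint -0.0026540841317075348
```

Request:
{"name": "move_arm", "arguments": {"deltas": [0,0.006,0.006,-0.013,-0.002,0,0,0,0.006,0.011,-0.013,-0.002,0,0,0,0.006,0.013,-0.013,-0.002,0,0,0,0.006,0.014,-0.013,-0.002,0,0,0,0.006,0.014,-0.013,-0.002,0,0]}}

```text
t: 14.82
tool_pos: [0.5294, 0.3757, 0.0518]
orientation: [2.073, 2.359, 0.009]
force: [-0.4, 0.5, -1.3]
opening: 0.0138
gripper_force: 55.0
```

Request:
{"name": "move_arm", "arguments": {"deltas": [0,0,0.002,-0.006,0.005,0,0,0,0,0.004,-0.006,0.005,0,0,0,0,0.0055,-0.006,0.005,0,0,0,0,0.0055,-0.006,0.005,0,0]}}

```text
t: 15.32
tool_pos: [0.5293, 0.3758, 0.0463]
orientation: [2.072, 2.359, 0.021]
force: [-1.7, 0.1, 1.5]
opening: 0.0134
gripper_force: 55.0
```

Request:
{"name": "move_arm", "arguments": {"deltas": [0,0,0,0,0,0,0.2,0,0,0,0,0,0,0.45,0,0,0,0,0,0,0.45,0,0,0,0,0,0,0.45,0,0,0,0,0,0,0.45,0,0,-0.04,0,0,0,0.45,0,0,-0.1,0,0,0,0.45,0,0,-0.1,0,0,0,0.45]}}

```text
t: 16.32
tool_pos: [0.5319, 0.377, 0.1534]
orientation: [2.07, 2.356, 0.038]
force: [0.8, -0.2, -0.4]
opening: 0.0423
gripper_force: 0.0
```

```bash
python3 ringm.py; python3 go.py .491 -.2705 .15 -.065
```

```text
[0.5319 0.377  0.1534] psi 1.7 tilt [ 0.012  0.022 -1.   ] F [-0.3  0.8  0.4] T [-0.07 -0.06 -0.01] [0.5248 0.4316 0.154 ] 0.04226625924372225
[-0.6369, -0.1238, -0.0069, 0.0052, -0.0278, 1.7647]
```

Request:
{"name": "move_arm", "arguments": {"deltas": [-0.055,-0.011,0,0,0,0.16,0.45,-0.11,-0.022,0,0,0,0.32,0.45,-0.165,-0.032,0,0,0,0.48,0.45,-0.22,-0.043,0,0,0,0.64,0.45,-0.275,-0.054,0,0,0,0.8,0.45,-0.33,-0.064,0,0,0,0.96,0.45,-0.385,-0.075,0,0,0,1.12,0.45,-0.44,-0.086,0,0,0,1.28,0.45,-0.5,-0.097,0,0,0,1.44,0.45,-0.56,-0.109,0,0.005,-0.028,1.6,0.45,-0.61,-0.118,-0.004,0.005,-0.028,1.765,0.45,-0.637,-0.124,-0.007,0.005,-0.028,1.765,0.45]}}

```text
t: 17.82
tool_pos: [0.4864, -0.2753, 0.1464]
orientation: [3.133, -0.109, -0.016]
force: [-0.2, -0.2, 0.4]
opening: 0.0416
gripper_force: 0.0
```

```bash
python3 ringm.py; python3 go.py .491 -.2705 .046 -.065; python3 - <<'E'
from h import *
p,d,m=cam('top'); P=pts(m,d)
k=(abs(P[...,0]-.468)<.14)&(abs(P[...,1]-.366)<.14)&(P[...,2]>.045)&(P[...,2]<.08)
q=P[k]; save('t3',p)
(c),wh,an=cv2.minAreaRect((q[:,:2]*1000).astype(np.float32)); print('spanner',len(q),c,wh,an,np.percentile(q[:,2],[5,50,95]).round(4))
for xx in np.arange(q[:,1].min(),q[:,1].max()+.006,.012):
    j=q[abs(q[:,1]-xx)<.004]
    if len(j): print(round(xx,3),len(j),j[:,0].min().round(4),j[:,0].max().round(4))
E
```

```text
[ 0.4864 -0.2753  0.1464] psi -0.07 tilt [-0.01   0.007 -1.   ] F [-0.2  0.2 -0.4] T [ 0.06 -0.   -0.04] [ 0.5413 -0.2792  0.1458] 0.041616983133992494
[0.0052, -0.0058, 0.1003, 0.0069, 0.0101, -0.0049]
spanner 426 (528.90478515625, 367.4644470214844) (66.93187713623047, 131.7609100341797) 5.049351692199707 [0.0515 0.0614 0.0663]
0.302 18 0.5337 0.5469
0.314 19 0.5316 0.5459
0.326 17 0.5295 0.543
0.338 19 0.5283 0.5434
0.35 19 0.5268 0.5406
0.362 21 0.5256 0.5384
0.374 20 0.5235 0.5383
0.386 17 0.5216 0.5352
0.398 18 0.5204 0.5334
0.41 18 0.5186 0.5329
0.422 77 0.4907 0.5573
0.434 23 0.5181 0.5565
```

Request:
{"name": "move_arm", "arguments": {"deltas": [0.005,-0.006,0.04,0.007,0.01,-0.005,0.45,0.005,-0.006,0.08,0.007,0.01,-0.005,0.45,0.005,-0.006,0.1,0.007,0.01,-0.005,0.45,0.005,-0.006,0.1,0.007,0.01,-0.005,0.45,0.005,-0.006,0.1,0.007,0.01,-0.005,0.2,0.005,-0.006,0.1,0.007,0.01,-0.005,0,0.005,-0.006,0.1,0.007,0.01,-0.005,0,0.005,-0.006,0.1,0.007,0.01,-0.005,0,0.005,-0.006,0.1,0.007,0.01,-0.005,0,0.005,-0.006,0.1,0.007,0.01,-0.005,0,0.005,-0.006,0.1,0.007,0.01,-0.005,0], "squeeze": 60}}

```text
t: 19.25
tool_pos: [0.4922, -0.2683, 0.0478]
orientation: [3.139, -0.095, 0.003]
force: [-1.7, -0.4, 6.1]
opening: 0.014
gripper_force: 60.0
```

```bash
python3 ringm.py
```

```text
[ 0.4922 -0.2683  0.0478] psi -0.06 tilt [ 0.002  0.001 -1.   ] F [-1.7  0.5 -6.1] T [ 0.02  0.12 -0.06] [ 0.5471 -0.2716  0.0479] 0.013978626769941781
```

Request:
{"name": "move_arm", "arguments": {"deltas": [0,0,-0.03,0,0,0,0,0,0,-0.07,0,0,0,0,0,0,-0.1,0,0,0,0,0,0,-0.1,0,0,0,0,0,0,-0.1,0,0,0,0]}}

```text
t: 19.88
tool_pos: [0.4907, -0.2672, 0.145]
orientation: [-3.139, 0.095, 0.002]
force: [-0.5, -0.3, -2.0]
opening: 0.0138
gripper_force: 60.0
```

```bash
python3 toolm.py; python3 ringm.py; python3 - <<'E'
from h import *
s=robot.read_state(); R=Rn.from_rotvec(s['orientation']).as_matrix()
t=s['tool_pos']+R@[.06,0,.048]; print(t,proj(robot.camera_model('side'),t))
p,d,m=cam('side'); u,v=map(int,proj(m,t)); save('s4',cv2.resize(p[v-40:v+20,u-30:u+60],None,fx=7,fy=7,interpolation=cv2.INTER_CUBIC)); print(u-30,v-40)
E
```

```text
-0.066 29 0.0035 0.03 -0.011
-0.06 25 0.0059 0.031 -0.0109
-0.054 1 0.0097 0.0097 -0.0096
0.06 7 -0.0061 -0.0037 -0.0152
0.066 4 -0.0055 -0.0039 -0.0135
-0.06827962001842836 0.0658413246995738 [ 0.49038475 -0.2670341   0.1444673 ] [-3.13810655  0.09466245  0.00394184] 0.013469626883103512
[ 0.4904 -0.267   0.1445] psi -0.06 tilt [-0.003 -0.002 -1.   ] F [-0.1  0.2  2.2] T [ 0.03 -0.02  0.07] [ 0.5453 -0.2703  0.1443] 0.013469626883103512
[ 0.55015796 -0.27054821  0.09631324] [260.62111247 138.69562167]
230 98
```

View pics/s4.png

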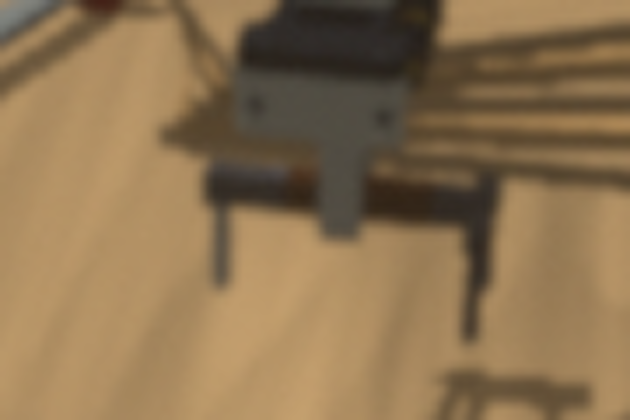

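The side crop shows the puller held level, with the pin tip at about (261.6,138.7). That is within 1 px of the prediction. Next I hover the pin over eye 1.

```bash
python3 go.py .5161 .0197 .145 .1216; python3 - <<'E'
from h import *
p,d,m=cam('top'); q,_,_=cam('side')
save('t5',np.hstack([cv2.resize(p[150:240,195:285],(400,400),interpolation=cv2.INTER_CUBIC),cv2.resize(q[180:270,195:285],(400,400),interpolation=cv2.INTER_CUBIC)]))
E
```

```text
[0.0085, -0.2877, -0.0, -0.0024, 0.0027, -0.1819]
```

View pics/t5.png

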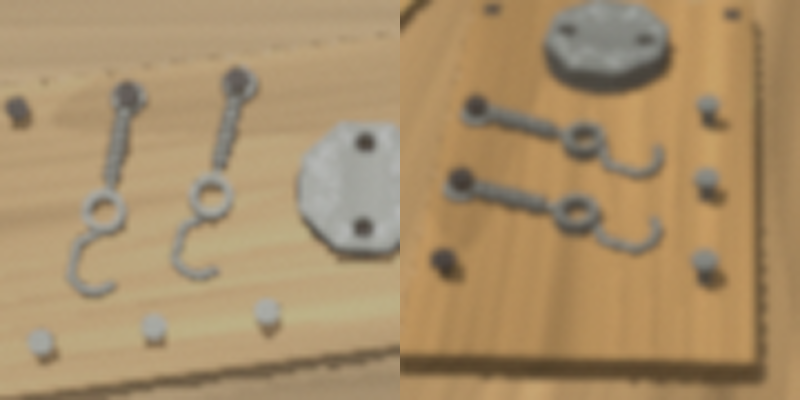

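Both springs are parked as before. In the top view the eyes are at (242.4,194) and (218,197), and in the side view eye 1 is at about (236,211). Moving to hover.

Request:
{"name": "move_arm", "arguments": {"deltas": [0.002,-0.05,0,0,0,-0.03,0,0.003,-0.1,0,0,0,-0.06,0,0.005,-0.15,0,0,0,-0.1,0,0.006,-0.2,0,-0.002,0.003,-0.14,0,0.008,-0.25,0,-0.002,0.003,-0.182,0,0.0085,-0.288,0,-0.002,0.003,-0.182,0,0.0085,-0.288,0.03,-0.002,0.003,-0.182,0,0.0085,-0.288,0.05,-0.002,0.003,-0.182,0,0.0085,-0.288,0.05,-0.002,0.003,-0.182,0,0.0085,-0.288,0.05,-0.002,0.003,-0.182,0]}}

```text
t: 21.32
tool_pos: [0.5176, 0.019, 0.0974]
orientation: [3.134, 0.191, 0.006]
force: [0.9, -0.2, -1.3]
opening: 0.0138
gripper_force: 60.0
```

```bash
python3 ringm.py; python3 go.py .5161 .0197 .0855 .1216; python3 - <<'E'
from h import *
s=robot.read_state(); R=Rn.from_rotvec(s['orientation']).as_matrix()
t=s['tool_pos']+R@[.06,0,.048]; m=robot.camera_model('side'); print(t,proj(m,t),proj(m,[.5757,.027,.03]))
q,_,_=cam('side'); save('s6',cv2.resize(q[185:235,205:275],None,fx=10,fy=10,interpolation=cv2.INTER_CUBIC))
E
```

```text
[0.5176 0.019  0.0974] psi 0.121 tilt [ 0.004  0.002 -1.   ] F [0.9 0.3 1.3] T [-0.01  0.03 -0.  ] [0.5722 0.0257 0.0976] 0.013779341040909922
[-0.0015, -0.0009, 0.0119, 0.0022, -0.0035, -0.0001]
[0.57738529 0.02621531 0.04958168] [235.06698914 204.72033564] [235.82164972 210.33126012]
```

View pics/s6.png

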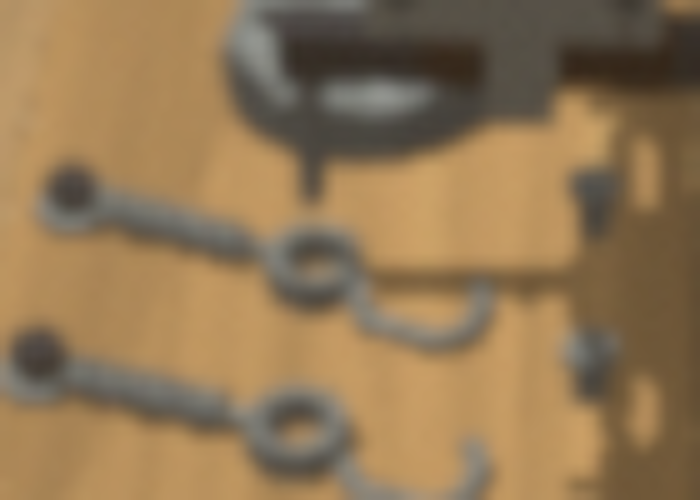

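The side crop shows the pin tip at (236.2,205) right above eye 1 at (236.3,211). Lowering the pin into the eye.

Request:
{"name": "move_arm", "arguments": {"deltas": [-0.001,-0.0015,0.005,0.002,-0.003,0,0,-0.001,-0.0015,0.01,0.002,-0.003,0,0,-0.001,-0.0015,0.015,0.002,-0.003,0,0,-0.001,-0.0015,0.02,0.002,-0.003,0,0,-0.001,-0.0015,0.024,0.002,-0.003,0,0,-0.001,-0.0015,0.026,0.002,-0.003,0,0,-0.001,-0.0015,0.026,0.002,-0.003,0,0]}}

```text
t: 22.25
tool_pos: [0.5162, 0.0205, 0.0707]
orientation: [3.136, 0.191, -0.0]
force: [-0.3, -0.1, -1.3]
opening: 0.0137
gripper_force: 60.0
```

```bash
cat > spr.py <<'E'
# current pin position relative to the spring pin: lane y (mm), prints r, theta; then deltas for targets r,theta
import sys; from h import *
from go import delta
X,Y,T=.5662,.0297,.1216; c,s=np.cos(T),np.sin(T)
ly=float(sys.argv[1]); st=robot.read_state(); R=Rn.from_rotvec(st['orientation']).as_matrix()
pin=st['tool_pos']+R@[.06,0,.048]
w=pin[:2]-[X,Y]; sx,sy=c*w[0]+s*w[1],-s*w[0]+c*w[1]
a=np.array([.08-sx,sy-ly/1e3]); print('pin z',pin[2].round(4),'seat',np.round([sx,sy],4),'r',np.hypot(*a).round(4),'th',np.arctan2(a[1],a[0]).round(3),'Ftool',(R.T@st['force']).round(1),'T',(R.T@st['wrist_torque']).round(2),'tilt',R[2].round(3))
v=[float(x) for x in sys.argv[2:]]
for r,th in zip(v[::2],v[1::2]):
    tx,ty=.08-r*np.cos(th),ly/1e3+r*np.sin(th)
    x,y=X+c*(tx-.06)-s*ty,Y+s*(tx-.06)+c*ty
    print(r,th,delta(x,y,st['tool_pos'][2],T,st).round(4).tolist())
E
python3 spr.py -30 .09 .33 .105 .28 .1255 .25 .1255 .12 .1255 0 .108 0; python3 - <<'E'
from h import *
q,_,_=cam('side'); save('s7',cv2.resize(q[185:235,205:275],None,fx=10,fy=10,interpolation=cv2.INTER_CUBIC))
E
```

```text
pin z 0.0227 seat [ 0.0093 -0.0031] r 0.0757 th 0.363 Ftool [-0.3  0.1  1.3] T [-0.01  0.03 -0.04] tilt [-0.  0. -1.]
0.09 0.33 [-0.0144, -0.0023, -0.0, 0.0001, 0.0, 0.0001]
0.105 0.28 [-0.0302, -0.0021, 0.0, 0.0001, 0.0, 0.0001]
0.1255 0.25 [-0.0509, -0.0042, 0.0, 0.0001, 0.0, 0.0001]
0.1255 0.12 [-0.0539, 0.0119, 0.0, 0.0001, 0.0, 0.0001]
0.1255 0.0 [-0.0548, 0.0269, 0.0, 0.0001, 0.0, 0.0001]
0.108 0.0 [-0.0373, 0.0269, 0.0, 0.0001, 0.0, 0.0001]
```

View pics/s7.png

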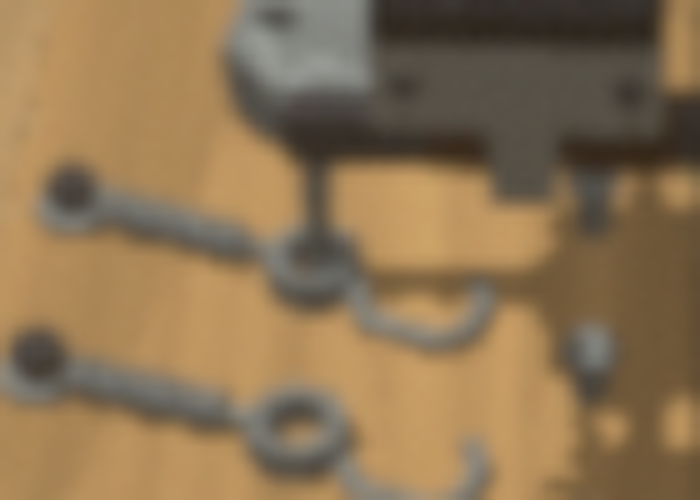

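The pin is seated in eye 1, with its tip inside the ring at crop (315,240). Pulling out along about 0.26 rad.

Request:
{"name": "move_arm", "arguments": {"deltas": [-0.007,-0.0015,0,0,0,0,0,-0.014,-0.0023,0,0,0,0,0,-0.022,-0.0023,0,0,0,0,0,-0.03,-0.0023,0,0,0,0,0,-0.037,-0.003,0,0,0,0,0,-0.044,-0.0035,0,0,0,0,0,-0.051,-0.0042,0,0,0,0,0,-0.051,-0.0042,0,0,0,0,0,-0.051,-0.0042,0,0,0,0,0]}}

```text
t: 23.42
tool_pos: [0.4657, 0.0184, 0.0712]
orientation: [3.135, 0.191, 0.002]
force: [5.6, -0.1, -2.0]
opening: 0.0135
gripper_force: 60.0
```

```bash
python3 spr.py -30 .1265 .25 .1265 .18 .1265 .12 .1265 .06 .1265 0 .108 0; python3 - <<'E'
from h import *
q,_,_=cam('side'); save('s8',cv2.resize(q[185:235,205:275],None,fx=10,fy=10,interpolation=cv2.INTER_CUBIC))
E
```

```text
pin z 0.0233 seat [-0.0411  0.001 ] r 0.125 th 0.25 Ftool [5.6 0.8 2. ] T [-0.28  1.15  0.1 ] tilt [ 0.002  0.    -1.   ]
0.1265 0.25 [-0.0014, -0.0003, -0.0, 0.0004, -0.0015, 0.0]
0.1265 0.18 [-0.0033, 0.0083, -0.0, 0.0004, -0.0015, 0.0]
0.1265 0.12 [-0.0044, 0.0158, -0.0, 0.0004, -0.0015, 0.0]
0.1265 0.06 [-0.0051, 0.0234, 0.0, 0.0004, -0.0015, 0.0]
0.1265 0.0 [-0.0053, 0.031, 0.0, 0.0004, -0.0015, 0.0]
0.108 0.0 [0.0132, 0.031, 0.0, 0.0004, -0.0015, 0.0]
```

View pics/s8.png

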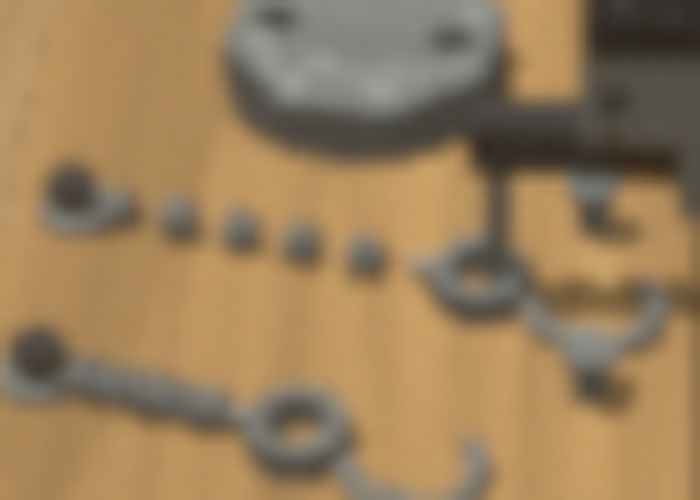

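Spring 1 is stretched, with the pin holding the eye at crop (478,275) and the hook beyond the post line. Force is 5.6 N, as expected. Swinging towards −y now.

Request:
{"name": "move_arm", "arguments": {"deltas": [-0.0024,0.004,0,0,0,0,0,-0.0033,0.0083,0,0,0,0,0,-0.0039,0.012,0,0,0,0,0,-0.0044,0.0158,0,0,0,0,0,-0.0048,0.0195,0,0,0,0,0,-0.0051,0.0234,0,0,0,0,0,-0.0053,0.027,0,0,0,0,0,-0.0053,0.031,0,0,0,0,0,-0.0053,0.031,0,0,0,0,0,-0.0053,0.031,0,0,0,0,0]}}

```text
t: 24.72
tool_pos: [0.4643, -0.0128, 0.0712]
orientation: [-3.135, -0.191, -0.002]
force: [4.7, 2.3, -1.9]
opening: 0.0133
gripper_force: 60.0
```

```bash
python3 spr.py -30 .1265 0  .108 0; python3 - <<'E'
from h import *
q,_,_=cam('side'); save('s9',cv2.resize(q[185:235,205:275],None,fx=10,fy=10,interpolation=cv2.INTER_CUBIC))
E
```

```text
pin z 0.0233 seat [-0.0462 -0.0298] r 0.1262 th 0.002 Ftool [ 5.  -1.7  1.9] T [0.05 1.19 0.  ] tilt [ 0.002 -0.    -1.   ]
0.1265 0.0 [-0.0002, 0.0002, -0.0, -0.0002, -0.0015, 0.0]
0.108 0.0 [0.0183, 0.0002, 0.0, -0.0002, -0.0015, 0.0]
```

View pics/s9.png

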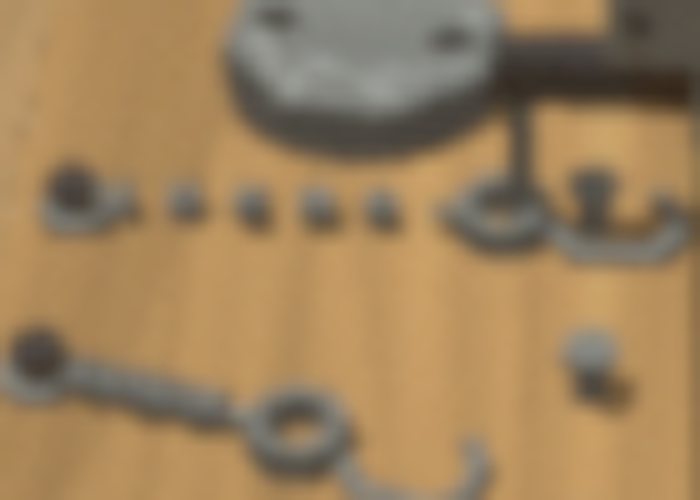

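The side crop shows the post standing inside the hook, with the shank on its +y side and the bow beyond it. I'll let it come back inward.

Request:
{"name": "move_arm", "arguments": {"deltas": [0.003,0,0,0,0,0,0,0.006,0,0,0,0,0,0,0.009,0,0,0,0,0,0,0.012,0,0,0,0,0,0,0.015,0,0,0,0,0,0,0.018,0,0,0,0,0,0,0.018,0,0,0,0,0,0,0.018,0,0,0,0,0,0]}}

```text
t: 25.78
tool_pos: [0.4811, -0.0108, 0.0705]
orientation: [3.136, 0.191, -0.001]
force: [1.3, 0.1, -2.2]
opening: 0.0135
gripper_force: 60.0
```

```bash
python3 spr.py -30 .108 0; python3 - <<'E'
from h import *
q,_,_=cam('side'); save('s10',cv2.resize(q[185:235,205:275],None,fx=10,fy=10,interpolation=cv2.INTER_CUBIC))
E
```

```text
pin z 0.0225 seat [-0.0294 -0.0299] r 0.1094 th 0.001 Ftool [1.3 0.1 2.2] T [ 0.02  0.32 -0.03] tilt [-0.001  0.    -1.   ]
0.108 0.0 [0.0014, 0.0001, -0.0, 0.0, 0.0007, 0.0001]
```

View pics/s10.png

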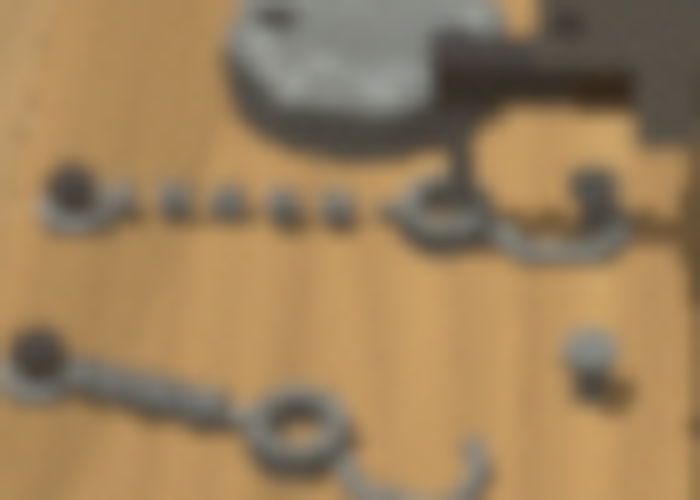

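The post sits in the hook's bow and the force has fallen to 1.3 N, so spring 1 is hooked. That was my last permitted picture, so from here I'll check by numbers only. Next: slack off a little more and lift out.

Request:
{"name": "move_arm", "arguments": {"deltas": [0.003,0,0,0,0,0,0,0.003,0,0,0,0,0,0,0.003,0,-0.005,0,0,0,0,0.003,0,-0.015,0,0,0,0,0.003,0,-0.04,0,0,0,0,0.003,0,-0.075,0,0,0,0,-0.05,-0.02,-0.09,0,0,0,0,-0.1,-0.06,-0.09,0,0,0,0,-0.1,-0.06,-0.09,0,0,0,0,-0.1,-0.06,-0.09,0,0,0,0]}}

```text
t: 27.08
tool_pos: [0.3757, 0.0367, 0.162]
orientation: [3.135, 0.192, 0.005]
force: [0.3, 0.4, -0.6]
opening: 0.0136
gripper_force: 60.0
```

```bash
cat > eyes.py <<'E'
from h import *
X,Y,T=.5662,.0297,.1216; c,s=np.cos(T),np.sin(T)
def S(w): return np.array([c*(w[0]-X)+s*(w[1]-Y),-s*(w[0]-X)+c*(w[1]-Y)])
ref={n:np.load(n+'0.npz')['p'] for n in('top','side')}
E2={'top':(217.7,196.9),'side':None}
def find(n,k=6,img=None):
    m=robot.camera_model(n); img=cam(n)[0] if img is None else img
    F=5; up=lambda a:cv2.resize(cv2.cvtColor(a,cv2.COLOR_RGB2GRAY),None,fx=F,fy=F,interpolation=cv2.INTER_CUBIC)
    u,v=np.array(E2['top']) if n=='top' else proj(m,[.5675,.0941,.027])
    w=6.0; r=up(ref[n]); a,b=int((u-w)*F),int((v-w)*F); t=r[b:b+int(2*w*F),a:a+int(2*w*F)]
    I=up(img); res=cv2.matchTemplate(I,t,cv2.TM_CCOEFF_NORMED); out=[]
    for _ in range(k):
        _,mx,_,(x,y)=cv2.minMaxLoc(res); uv=np.array([x-a,y-b])/F+[u,v]; W=atz(m,uv,.027); 
        out.append((round(mx,2),uv.round(1).tolist(),W[:2].round(4).tolist(),S(W).round(4).tolist())); res[max(0,y-30):y+30,max(0,x-30):x+30]=-1
    return [o for o in out if abs(o[3][0])<.1 and abs(o[3][1])<.17]
if __name__=='__main__':
    print(*find('top',4,ref['top']),'now',*find('top'),'side',*find('side'),sep='\n')
E
python3 eyes.py; python3 ringm.py
```

```text
(1.0, [217.7, 196.9], [0.5672, 0.0948], [0.0089, 0.0645])
(0.92, [241.7, 193.5], [0.5762, 0.0278], [0.0097, -0.0031])
(0.69, [299.1, 221.3], [0.4965, -0.1297], [-0.0885, -0.1497])
(0.65, [255.7, 225.3], [0.4867, -0.0105], [-0.0838, -0.0303])
now
(1.0, [217.7, 196.9], [0.5672, 0.0948], [0.0089, 0.0645])
(0.81, [251.9, 204.7], [0.5441, -0.0004], [-0.0255, -0.0272])
(0.69, [299.1, 221.3], [0.4965, -0.1297], [-0.0885, -0.1497])
(0.6, [197.3, 213.3], [0.5216, 0.1507], [-0.0296, 0.1255])
(0.6, [276.9, 201.9], [0.5513, -0.0698], [-0.0269, -0.097])
side
(1.0, [233.8, 227.7], [0.5675, 0.0941], [0.0091, 0.0638])
[0.3761 0.0363 0.1617] psi 0.121 tilt [ 0.002  0.001 -1.   ] F [-1.   0.7  2.1] T [0.09 0.01 0.05] [0.4307 0.043  0.1617] 0.013558138399531973
```

```bash
python3 go.py .5074 .0872 .14 .1216 .5074 .0872 .071 .1216
```

```text
[0.1365, -0.0346, 0.0219, 0.0006, -0.0016, -0.0002]
[0.1364, -0.0347, 0.0909, 0.0006, -0.0016, -0.0002]
```

Request:
{"name": "move_arm", "arguments": {"deltas": [0.05,-0.012,0.005,0,0,0,0,0.1,-0.025,0.01,0,0,0,0,0.136,-0.035,0.02,0,0,0,0,0.136,-0.035,0.04,0,-0.002,0,0,0.136,-0.035,0.06,0,-0.002,0,0,0.136,-0.035,0.065,0,-0.002,0,0,0.136,-0.035,0.065,0,-0.002,0,0,0.136,-0.035,0.065,0,-0.002,0,0]}}

```text
t: 28.18
tool_pos: [0.5064, 0.0877, 0.0969]
orientation: [3.136, 0.191, -0.0]
force: [0.1, 0.3, -2.2]
opening: 0.0135
gripper_force: 60.0
```

```bash
python3 go.py .5074 .0872 .071 .1216; python3 spr.py 40; python3 -c "
from eyes import *
print(find('side'))"
```

```text
[0.001, 0.0006, 0.0259, 0.0003, 0.0002, -0.0002]
pin z 0.0489 seat [0.0077 0.0648] r 0.0765 th 0.33 Ftool [ 0.1 -0.3  2.2] T [0.04 0.04 0.01] tilt [-0.  0. -1.]
[(0.95, [233.8, 227.7], [0.5675, 0.0941], [0.0091, 0.0638])]
```

Request:
{"name": "move_arm", "arguments": {"deltas": [0.001,0.0005,0.007,0,0,0,0,0.001,0.0005,0.013,0,0,0,0,0.001,0.0005,0.019,0,0,0,0,0.001,0.0005,0.024,0,0,0,0,0.001,0.0005,0.026,0,0,0,0,0.001,0.0005,0.026,0,0,0,0]}}

```text
t: 28.98
tool_pos: [0.5066, 0.0875, 0.0697]
orientation: [3.135, 0.191, -0.003]
force: [-0.7, -0.6, -1.8]
opening: 0.0136
gripper_force: 60.0
```

```bash
python3 spr.py 40 .09 .32 .105 .28 .1255 .25; python3 -c "
from eyes import *
print(find('side'))"
```

```text
pin z 0.0216 seat [0.0078 0.0646] r 0.0763 th 0.328 Ftool [-0.7  0.5  1.8] T [ 0.04 -0.01  0.03] tilt [-0.002  0.    -1.   ]
0.09 0.32 [-0.0133, -0.0037, 0.0, 0.0002, 0.0021, 0.0002]
0.105 0.28 [-0.0288, -0.0044, 0.0001, 0.0002, 0.0021, 0.0002]
0.1255 0.25 [-0.0495, -0.0065, 0.0001, 0.0002, 0.0021, 0.0002]
[(0.82, [234.2, 227.7], [0.5665, 0.0939], [0.008, 0.0637])]
```

Request:
{"name": "move_arm", "arguments": {"deltas": [-0.007,-0.002,-0.001,0,0,0,0,-0.013,-0.0037,-0.001,0,0,0,0,-0.021,-0.004,-0.001,0,0,0,0,-0.029,-0.0044,-0.001,0,0,0,0,-0.036,-0.005,-0.001,0,0,0,0,-0.043,-0.006,-0.001,0,0,0,0,-0.05,-0.0065,-0.001,0,0,0,0,-0.05,-0.0065,-0.001,0,0,0,0,-0.05,-0.0065,-0.001,0,0,0,0]}}

```text
t: 30.15
tool_pos: [0.4568, 0.0879, 0.0713]
orientation: [3.135, 0.191, -0.001]
force: [5.5, -0.5, -2.5]
opening: 0.0134
gripper_force: 60.0
```

```bash
python3 spr.py 40 .1265 .25 .1265 .18 .1265 .12 .1265 .06 .1265 0; python3 -c "
from eyes import *
print(find('side'),find('top'))"
```

```text
pin z 0.0233 seat [-0.0415  0.071 ] r 0.1254 th 0.25 Ftool [5.4 1.1 2.5] T [-0.3   1.15  0.06] tilt [-0.  0. -1.]
0.1265 0.25 [-0.0011, -0.0003, 0.0, 0.0003, 0.0004, 0.0]
0.1265 0.18 [-0.003, 0.0084, 0.0, 0.0003, 0.0004, 0.0]
0.1265 0.12 [-0.0041, 0.0159, 0.0, 0.0003, 0.0004, 0.0]
0.1265 0.06 [-0.0048, 0.0234, 0.0, 0.0003, 0.0004, 0.0]
0.1265 0.0 [-0.005, 0.031, 0.0, 0.0003, 0.0004, 0.0]
[(0.79, [251.8, 229.5], [0.5191, 0.0933], [-0.039, 0.0688])] [(0.8, [252.1, 204.5], [0.5447, -0.001], [-0.0251, -0.0279]), (0.68, [299.1, 221.3], [0.4965, -0.1297], [-0.0885, -0.1497]), (0.6, [276.9, 201.9], [0.5513, -0.0698], [-0.0269, -0.097])]
```

Spring 2 is stretched at 5.5 N and the numbers match spring 1. Swinging it now, then letting it come inward.

Request:
{"name": "move_arm", "arguments": {"deltas": [-0.0022,0.004,0,0,0,0,0,-0.003,0.0084,0,0,0,0,0,-0.0036,0.012,0,0,0,0,0,-0.0041,0.0158,0,0,0,0,0,-0.0045,0.0195,0,0,0,0,0,-0.0048,0.0234,0,0,0,0,0,-0.005,0.027,0,0,0,0,0,-0.005,0.031,0,0,0,0,0,-0.005,0.031,0,0,0,0,0,-0.005,0.031,0,0,0,0,0]}}

```text
t: 31.5
tool_pos: [0.4558, 0.0567, 0.0714]
orientation: [-3.136, -0.191, 0.0]
force: [6.2, 0.8, -2.4]
opening: 0.0131
gripper_force: 60.0
```

```bash
python3 spr.py 40 .1265 0  .108 0; python3 -c "
from eyes import *
print(find('side'))"
```

```text
pin z 0.0234 seat [-0.0463  0.0402] r 0.1263 th 0.002 Ftool [ 6.2 -0.1  2.4] T [ 0.05  1.17 -0.01] tilt [-0. -0. -1.]
0.1265 0.0 [-0.0002, 0.0002, -0.0, -0.0002, 0.0002, -0.0]
0.108 0.0 [0.0183, 0.0002, -0.0, -0.0002, 0.0002, -0.0]
[(0.78, [254.4, 222.1], [0.5169, 0.0637], [-0.0448, 0.0397])]
```

Request:
{"name": "move_arm", "arguments": {"deltas": [0.003,0,0,0,0,0,0,0.006,0,0,0,0,0,0,0.009,0,0,0,0,0,0,0.012,0,0,0,0,0,0,0.015,0,0,0,0,0,0,0.018,0,0,0,0,0,0,0.021,0,0,0,0,0,0,0.021,0,0,0,0,0,0,0.021,0,0,0,0,0,0]}}

```text
t: 32.67
tool_pos: [0.4755, 0.059, 0.0706]
orientation: [3.136, 0.191, -0.005]
force: [0.6, 0.6, -1.8]
opening: 0.0134
gripper_force: 60.0
```

```bash
python3 spr.py 40 .108 0; python3 -c "
from eyes import *
print(find('side'))"
```

```text
pin z 0.0225 seat [-0.0266  0.0401] r 0.1066 th 0.001 Ftool [ 0.7 -0.5  1.8] T [-0.01  0.02 -0.01] tilt [-0.003  0.    -1.   ]
0.108 0.0 [-0.0015, 0.0001, 0.0, 0.0001, 0.0029, 0.0001]
[(0.82, [249.4, 206.7], [0.5414, 0.002], [-0.028, -0.0245]), (0.81, [248.2, 222.1], [0.5335, 0.0664], [-0.028, 0.0403])]
```

Request:
{"name": "move_arm", "arguments": {"deltas": [-0.0015,0,0,0,0.003,0,0,-0.0015,0,-0.005,0,0.003,0,0,-0.0015,0,-0.015,0,0.003,0,0,-0.0015,0,-0.04,0,0.003,0,0,-0.0015,0,-0.075,0,0.003,0,0,-0.05,-0.04,-0.085,0,0.003,0,0,-0.08,-0.1,-0.085,0,0.003,0,0,-0.08,-0.15,-0.085,0,0.003,0,0,-0.08,-0.15,-0.085,0,0.003,0,0]}}

```text
t: 33.85
tool_pos: [0.3776, 0.2015, 0.1573]
orientation: [-3.134, -0.199, -0.005]
force: [0.0, -0.6, -2.0]
opening: 0.0135
gripper_force: 60.0
```

```bash
cat > hooked.py <<'E'
from eyes import *
# compare hooked springs 1 and 2: rectify seat plane at z=.025 in each camera; patch shift between lanes
def rect(n):
    img,_,m=cam(n); f=2000 # px per m
    gx=np.arange(-.1,.1,1/f); gy=np.arange(-.15,.16,1/f); A,B=np.meshgrid(gx,gy,indexing='ij')
    K,R,t=[np.array(m[k]) for k in('K','R','t')]
    W=np.stack([X+c*A-s*B,Y+s*A+c*B,np.full_like(A,.025)],-1); q=(W@R.T+t)@K.T
    return cv2.remap(cv2.cvtColor(img,cv2.COLOR_RGB2GRAY),(q[...,0]/q[...,2]).astype(np.float32),(q[...,1]/q[...,2]).astype(np.float32),cv2.INTER_CUBIC)
for n in('top','side'):
    I=rect(n); f=2000; save('rect_'+n,np.stack([I]*3,-1))
    ix=lambda x:int(round((x+.1)*f)); iy=lambda y:int(round((y+.15)*f))
    for nm,(x0,x1) in dict(post=(-.08,-.062),eye=(-.045,-.012),hook=(-.09,-.045),tail=(.065,.095)).items():
        t=I[ix(x0):ix(x1),iy(.018):iy(.062)]
        rg=I[ix(x0)-30 if ix(x0)>30 else 0:ix(x1)+30,iy(-.052)-30:iy(-.008)+30]
        r=cv2.matchTemplate(rg,t,cv2.TM_CCOEFF_NORMED); _,mx,_,(u,v)=cv2.minMaxLoc(r)
        print(n,nm,round(mx,2),'shift mm x',(v-min(30,ix(x0)))/2,'y',(u-30)/2)
E
python3 hooked.py; python3 -c "
from eyes import *
print(find('side'),find('top'))"; python3 ringm.py
```

```text
top post 0.95 shift mm x 0.0 y -0.5
top eye 0.94 shift mm x 0.0 y -0.5
top hook 0.92 shift mm x -0.5 y 0.0
top tail 0.97 shift mm x -0.5 y 0.0
side post 0.98 shift mm x 0.5 y -1.0
side eye 0.97 shift mm x 0.0 y 0.5
side hook 0.98 shift mm x 0.0 y 0.0
side tail 0.99 shift mm x 0.0 y -0.5
[(0.94, [247.4, 222.3], [0.5355, 0.0675], [-0.0259, 0.0412])] [(0.81, [226.9, 207.9], [0.5359, 0.0689], [-0.0253, 0.0426]), (0.81, [252.1, 204.5], [0.5447, -0.001], [-0.0251, -0.0279]), (0.68, [299.1, 221.3], [0.4965, -0.1297], [-0.0885, -0.1497]), (0.61, [205.5, 231.9], [0.4699, 0.127], [-0.0838, 0.1083]), (0.6, [276.9, 201.9], [0.5513, -0.0698], [-0.0269, -0.097])]
[0.3789 0.1975 0.1564] psi 0.121 tilt [ 0.002  0.001 -1.   ] F [-0.3  0.1  2.4] T [0.   0.06 0.  ] [0.4335 0.2041 0.1565] 0.013693419511071163
```

```bash
python3 go.py .408 .358 .15 1.7  .408 .358 .054 1.7
```

```text
[0.0482, -0.1558, 0.0064, 0.0017, -0.0008, -1.5791]
[0.0481, -0.1559, 0.1024, 0.0017, -0.0008, -1.5791]
```

Request:
{"name": "move_arm", "arguments": {"deltas": [0.005,-0.017,0,0,0,-0.17,0,0.01,-0.035,0,0,0,-0.34,0,0.015,-0.052,0,0,0,-0.51,0,0.02,-0.07,0,0,0,-0.68,0,0.026,-0.087,0,0,0,-0.85,0,0.031,-0.104,0,0,0,-1.02,0,0.036,-0.122,0,0,0,-1.19,0,0.042,-0.139,0,0,0,-1.36,0,0.048,-0.156,0.006,0.002,-0.001,-1.53,0,0.048,-0.156,0.04,0.002,-0.001,-1.579,0,0.048,-0.156,0.08,0.002,-0.001,-1.579,0,0.048,-0.156,0.09,0.002,-0.001,-1.579,0]}}

```text
t: 35.55
tool_pos: [0.4063, 0.3562, 0.063]
orientation: [-2.074, -2.357, 0.009]
force: [-0.8, -0.1, -2.2]
opening: 0.0137
gripper_force: 60.0
```

```bash
python3 go.py .408 .358 .0485 1.7; python3 ringm.py
```

```text
[0.0016, 0.002, 0.0145, -0.0058, 0.0025, -0.0018]
[0.4063 0.3562 0.063 ] psi 1.698 tilt [-0.003 -0.006 -1.   ] F [ 0.  -0.8  2.2] T [-0.09 -0.02  0.01] [0.3993 0.4107 0.0629] 0.01372339223844478
```

Request:
{"name": "move_arm", "arguments": {"deltas": [0.001,0.002,0.006,-0.006,0.002,0,0,0.001,0.002,0.011,-0.006,0.002,0,0,0.001,0.002,0.014,-0.006,0.002,0,0,0.001,0.002,0.015,-0.006,0.002,0,0,0.001,0.002,0.015,-0.006,0.002,0,0]}}

```text
t: 36.17
tool_pos: [0.4093, 0.3604, 0.0515]
orientation: [2.071, 2.36, 0.01]
force: [-0.3, 0.4, -2.6]
opening: 0.0135
gripper_force: 60.0
```

```bash
python3 ringm.py
```

```text
[0.4093 0.3604 0.0515] psi 1.701 tilt [ 0.003  0.006 -1.   ] F [ 0.4 -0.2  2.6] T [-0.12 -0.   -0.06] [0.4022 0.4149 0.0516] 0.013500389453117186
```

Still settling, so I'll lower about 3.5 mm more, release and lift.

Request:
{"name": "move_arm", "arguments": {"deltas": [0,0,0.002,0,0,0,0,0,0,0.0035,0,0,0,0,0,0,0.0035,0,0,0,0,0,0,0.0035,0,0,0,0,0,0,0.0035,0,0,0,0.2,0,0,0.0035,0,0,0,0.45,0,0,0.0035,0,0,0,0.45,0,0,0.0035,0,0,0,0.45,0,0,0.0035,0,0,0,0.45,0,0,-0.04,0,0,0,0.45,0,0,-0.09,0,0,0,0.45,0,0,-0.09,0,0,0,0.45]}}

```text
t: 37.67
tool_pos: [0.4115, 0.362, 0.1465]
orientation: [2.07, 2.358, 0.023]
force: [-0.2, 0.5, 0.5]
opening: 0.0417
gripper_force: 0.0
```

```bash
python3 ringm.py; python3 go.py .530 .376 .14 1.70;python3 go.py .530 .376 .046 1.70
```

```text
[0.4115 0.362  0.1465] psi 1.701 tilt [ 0.007  0.013 -1.   ] F [ 0.5 -0.1 -0.5] T [-0.08 -0.1   0.03] [0.4044 0.4165 0.1469] 0.04171042896080316
[-0.0015, 0.1192, 0.0081, 0.0134, -0.0069, 0.0007]
[-0.0021, 0.1179, 0.1021, 0.0134, -0.0069, 0.0007]
```

Request:
{"name": "move_arm", "arguments": {"deltas": [0,0.05,0,0,0,0,0.45,-0.001,0.1,0.003,0.013,-0.007,0,0.45,-0.002,0.119,0.008,0.013,-0.007,0,0.45,-0.002,0.119,0.008,0.013,-0.007,0,0.45,-0.002,0.119,0.05,0.013,-0.007,0,0.45,-0.002,0.118,0.085,0.013,-0.007,0,0.45,-0.002,0.118,0.085,0.013,-0.007,0,0.45]}}

```text
t: 38.55
tool_pos: [0.5225, 0.3719, 0.0527]
orientation: [-2.069, -2.358, 0.026]
force: [-0.5, -0.1, -0.2]
opening: 0.0417
gripper_force: 0.0
```

```bash
python3 ringm.py; python3 go.py .530 .376 .0463 1.70
```

```text
[0.5225 0.3719 0.0527] psi 1.701 tilt [-0.008 -0.015 -1.   ] F [-0.  -0.5  0.2] T [-0.08 -0.06 -0.04] [0.5153 0.4264 0.0523] 0.041682326600031815
[0.0032, 0.0081, 0.0062, -0.0151, 0.0076, 0.0013]
```

Request:
{"name": "move_arm", "arguments": {"deltas": [0.003,0.006,0.006,-0.01,0.005,0.001,0.45,0.003,0.006,0.009,-0.01,0.005,0.001,0.45,0.003,0.006,0.009,-0.01,0.005,0.001,0.45,0.003,0.006,0.01,-0.01,0.005,0.001,0.3,0.003,0.006,0.01,-0.01,0.005,0.001,0,0.003,0.006,0.01,-0.01,0.005,0.001,0,0.003,0.006,0.01,-0.01,0.005,0.001,0,0.003,0.006,0.01,-0.01,0.005,0.001,0,0.003,0.006,0.01,-0.01,0.005,0.001,0], "squeeze": 58}}

```text
t: 39.67
tool_pos: [0.5319, 0.3772, 0.0466]
orientation: [2.073, 2.359, 0.003]
force: [-0.7, 0.6, -0.1]
opening: 0.0135
gripper_force: 58.0
```

```bash
python3 ringm.py; python3 hooked.py
```

```text
[0.5319 0.3772 0.0466] psi 1.7 tilt [ 0.     0.002 -1.   ] F [ 0.7 -0.6  0.1] T [-0.04 -0.07  0.03] [0.5248 0.4317 0.0467] 0.013516677858293828
top post 0.95 shift mm x 0.0 y -0.5
top eye 0.94 shift mm x 0.0 y 0.0
top hook 0.92 shift mm x -0.5 y 0.0
top tail 0.97 shift mm x -0.5 y 0.0
side post 0.96 shift mm x 0.0 y -0.5
side eye 0.25 shift mm x 1.0 y -1.5
side hook 0.7 shift mm x -1.0 y 2.5
side tail 0.3 shift mm x -5.5 y 13.5
```

Request:
{"name": "move_arm", "arguments": {"deltas": [0,0,-0.04,0,0,0,0,0,0,-0.08,0,0,0,0,0,0,-0.105,0,0,0,0,0,0,-0.105,0,0,0,0]}}

```text
t: 40.28
tool_pos: [0.5332, 0.3779, 0.1544]
orientation: [2.072, 2.358, 0.011]
force: [0.9, 0.1, -1.4]
opening: 0.0137
gripper_force: 58.0
```

```bash
python3 toolm.py; python3 go.py .5765 -.1227 .15 1.524 .5765 -.1227 .1 1.524
```

```text
-0.078 1 0.0051 0.0051 -0.0237
-0.072 27 -0.0056 0.0075 -0.0163
-0.066 19 -0.0057 0.0077 -0.018
-0.06 15 -0.0053 0.0082 -0.0194
-0.054 18 -0.0054 0.0093 -0.0183
-0.048 21 -0.0055 0.0078 -0.0189
-0.042 18 -0.0055 0.009 -0.0189
-0.036 14 -0.0051 0.0067 -0.0191
-0.03 21 -0.0056 0.0073 -0.0191
-0.024 16 -0.0055 0.0081 -0.0188
-0.018 20 -0.0056 0.0075 -0.0191
-0.012 62 -0.0196 0.022 -0.0142
-0.006 9 -0.0203 0.021 -0.0106
0.006 1 -0.0192 -0.0192 -0.0023
0.042 10 -0.032 -0.0247 -0.0087
0.048 11 -0.0321 -0.0246 -0.0134
-0.07541302009039487 0.05092094619275313 [0.53211939 0.37725456 0.15204334] [2.07264558 2.35852452 0.00548335] 0.013770368150999726
[-0.5015, -0.0202, 0.0015, 0.0037, -0.0013, 0.1756]
[-0.5016, -0.0204, 0.0515, 0.0037, -0.0013, 0.1756]
```

```bash
python3 go.py .5766 -.1202 .15 1.524 .5766 -.1202 .1 1.524
```

```text
[-0.499, -0.0198, 0.0015, 0.0037, -0.0013, 0.1756]
[-0.4991, -0.02, 0.0515, 0.0037, -0.0013, 0.1756]
```

Request:
{"name": "move_arm", "arguments": {"deltas": [-0.055,-0.002,0,0,0,0.02,0,-0.11,-0.004,0,0,0,0.04,0,-0.165,-0.007,0,0,0,0.06,0,-0.22,-0.009,0,0,0,0.08,0,-0.275,-0.011,0,0,0,0.1,0,-0.33,-0.013,0,0,0,0.12,0,-0.385,-0.016,0,0.004,-0.001,0.14,0,-0.44,-0.018,0,0.004,-0.001,0.16,0,-0.499,-0.02,0,0.004,-0.001,0.176,0,-0.499,-0.02,0.03,0.004,-0.001,0.176,0,-0.499,-0.02,0.05,0.004,-0.001,0.176,0,-0.499,-0.02,0.05,0.004,-0.001,0.176,0]}}

```text
t: 41.82
tool_pos: [0.5734, -0.1189, 0.0974]
orientation: [-2.267, -2.165, 0.008]
force: [0.3, -0.0, -1.8]
opening: 0.0136
gripper_force: 58.0
```

```bash
python3 ringm.py; python3 go.py .5766 -.1202 .089 1.524
```

```text
[ 0.5734 -0.1189  0.0974] psi 1.524 tilt [ 0.001 -0.008 -1.   ] F [-0.   0.4  1.8] T [-0.09 -0.02  0.03] [ 0.5759 -0.0639  0.0975] 0.013635761404054677
[-0.0012, 0.0034, 0.0084, -0.0085, -0.0013, 0.0005]
```

Request:
{"name": "move_arm", "arguments": {"deltas": [-0.001,0.0034,0.004,-0.008,-0.001,0,0,-0.001,0.0034,0.008,-0.008,-0.001,0,0,-0.001,0.0034,0.008,-0.008,-0.001,0,0,-0.001,0.0034,0.008,-0.008,-0.001,0,0]}}

```text
t: 42.32
tool_pos: [0.5797, -0.1214, 0.0939]
orientation: [2.268, 2.165, 0.006]
force: [-0.7, 0.7, -1.9]
opening: 0.014
gripper_force: 58.0
```

```bash
python3 ringm.py; python3 go.py .5766 -.1202 .089 1.524; cat > prong.py <<'E'
from h import *
C=np.array([.579,-.0689])
for n in('side','top'):
    p,d,m=cam(n); P=pts(m,d); e=P[...,:2]-C
    k=(np.hypot(e[...,0],e[...,1])<.05)&(P[...,2]>.044)&(P[...,2]<.072); q=P[k]
    print(n,'prong pts',len(q))
    for lo,hi in((-.05,0),(0,.05)):
        j=q[(q[:,0]-C[0]>lo)&(q[:,0]-C[0]<hi)]
        if len(j): print(len(j),'x',np.percentile(j[:,0],[0,10,50,90,100]).round(4),'y',np.percentile(j[:,1],[5,50,95]).round(4),'z',np.percentile(j[:,2],[0,50,100]).round(3))
    k=(np.hypot(e[...,0],e[...,1])<.06)&(abs(P[...,2]-.038)<.005); q=P[k]; print('ring',len(q),q[:,0].min().round(4),q[:,0].max().round(4),q[:,1].min().round(4),q[:,1].max().round(4))
E
python3 prong.py
```

```text
[ 0.5797 -0.1214  0.0939] psi 1.524 tilt [-0.002  0.007 -1.   ] F [ 0.7 -0.7  1.9] T [-0.1  -0.05 -0.04] [ 0.5823 -0.0664  0.0938] 0.014035115182649839
[0.001, -0.0032, 0.0049, 0.0071, 0.0017, -0.0]
side prong pts 35
20 x [0.5512 0.5515 0.554  0.5573 0.5576] y [-0.0693 -0.0665 -0.0647] z [0.048 0.061 0.072]
15 x [0.6054 0.6057 0.6087 0.6092 0.6121] y [-0.0723 -0.0698 -0.0662] z [0.044 0.06  0.072]
ring 356 0.5376 0.6177 -0.11 -0.0265
top prong pts 4
4 x [0.5525 0.5525 0.5547 0.5601 0.5616] y [-0.0791 -0.07   -0.0667] z [0.044 0.059 0.063]
ring 193 0.5398 0.6189 -0.0975 -0.0503
```

```bash
python3 go.py .5763 -.1195 .089 1.524
```

```text
[0.0018, -0.0035, 0.0048, 0.0069, 0.0016, -0.0002]
```

Request:
{"name": "move_arm", "arguments": {"deltas": [0.0018,-0.0035,0.002,0.007,0.001,0,0,0.0018,-0.0035,0.005,0.007,0.001,0,0,0.0018,-0.0035,0.005,0.007,0.001,0,0,0.0018,-0.0035,0.005,0.007,0.001,0,0,0.0018,-0.0035,0.005,0.007,0.001,0,0,0.0018,-0.0035,0.005,0.007,0.001,0,0]}}

```text
t: 43.18
tool_pos: [0.5761, -0.1196, 0.0885]
orientation: [2.273, 2.168, -0.001]
force: [0.7, -0.2, -1.7]
opening: 0.0139
gripper_force: 58.0
```

```bash
python3 ringm.py; python3 prong.py; python3 go.py .5763 -.1195 .078 1.524
```

```text
[ 0.5761 -0.1196  0.0885] psi 1.524 tilt [-0.001 -0.    -1.   ] F [-0.2  0.7  1.7] T [-0.1  -0.05 -0.01] [ 0.5787 -0.0646  0.0884] 0.013882300887831966
side prong pts 36
19 x [0.5475 0.5478 0.5507 0.5539 0.5548] y [-0.0664 -0.0637 -0.0617] z [0.045 0.06  0.071]
17 x [0.6    0.6013 0.6034 0.6057 0.6061] y [-0.0692 -0.0668 -0.0645] z [0.046 0.058 0.071]
ring 350 0.537 0.6177 -0.1097 -0.027
top prong pts 6
5 x [0.5487 0.5487 0.5491 0.55   0.5504] y [-0.071  -0.0684 -0.066 ] z [0.052 0.059 0.068]
1 x [0.612 0.612 0.612 0.612 0.612] y [-0.087 -0.087 -0.087] z [0.045 0.045 0.045]
ring 186 0.5399 0.6199 -0.0983 -0.0503
[0.0, 0.0002, 0.0104, -0.0005, 0.0005, -0.0003]
```

Request:
{"name": "move_arm", "arguments": {"deltas": [0,0,0.003,0,0,0,0,0,0,0.006,0,0,0,0,0,0,0.009,0,0,0,0,0,0,0.011,0,0,0,0,0,0,0.011,0,0,0,0]}}

```text
t: 43.9
tool_pos: [0.5759, -0.1194, 0.0771]
orientation: [-2.273, -2.168, 0.002]
force: [-0.0, -0.5, -1.6]
opening: 0.0137
gripper_force: 58.0
```

```bash
python3 ringm.py
```

```text
[ 0.5759 -0.1194  0.0771] psi 1.524 tilt [-0.    -0.001 -1.   ] F [-0.5 -0.   1.6] T [-0.07 -0.04  0.01] [ 0.5785 -0.0645  0.0771] 0.013657454530445578
```

Request:
{"name": "move_arm", "arguments": {"deltas": [0,0,0.004,0,0,0,0,0,0,0.007,0,0,0,0,0.0003,-0.0051,0.007,0,0,0.1,0,0.001,-0.0101,0.007,0,0,0.2,0,0.0023,-0.0151,0.007,0,0,0.3,0,0.004,-0.0199,0.007,0,0,0.4,0,0.0062,-0.0245,0.007,0,0,0.5,0,0.0089,-0.0288,0.007,0,0,0.6,0,0.012,-0.0329,0.007,0,0,0.7,0,0.0155,-0.0366,0.007,0,0,0.8,0,0.0155,-0.0366,0.007,0,0,0.8,0,0.0155,-0.0366,0.007,0,0,0.8,0]}}

```text
t: 45.4
tool_pos: [0.5402, -0.1024, 0.0704]
orientation: [2.937, 1.115, -0.001]
force: [-0.0, -0.3, -2.3]
opening: 0.0132
gripper_force: 58.0
```

```bash
python3 ringm.py; python3 -c "
from h import *
s=robot.read_state(); R=Rn.from_rotvec(s['orientation']).as_matrix(); print(s['tool_pos']+R@[.051,0,0])"
```

```text
[ 0.5402 -0.1024  0.0704] psi 0.726 tilt [-0.001 -0.    -1.   ] F [-0.2  0.2  2.3] T [-0.1  -0.13 -0.02] [ 0.5813 -0.0659  0.0704] 0.013226487969455721
[ 0.57833381 -0.06853981  0.07035541]
```

Request:
{"name": "move_arm", "arguments": {"deltas": [0.0003,-0.0051,0,0,0,0.1,0,0.001,-0.0101,0,0,0,0.2,0,0.0023,-0.0151,0,0,0,0.3,0,0.004,-0.0199,0,0,0,0.4,0,0.0062,-0.0245,0,0,0,0.5,0,0.0089,-0.0288,0,0,0,0.6,0,0.0089,-0.0288,0,0,0,0.6,0,0.0089,-0.0288,0,0,0,0.6,0]}}

```text
t: 46.4
tool_pos: [0.5279, -0.0749, 0.0705]
orientation: [3.135, 0.199, -0.001]
force: [-0.2, 0.0, -2.2]
opening: 0.0133
gripper_force: 58.0
```

```bash
python3 ringm.py
```

```text
[ 0.5279 -0.0749  0.0705] psi 0.127 tilt [-0.001  0.    -1.   ] F [-0.2 -0.   2.2] T [-0.03  0.01 -0.04] [ 0.5825 -0.068   0.0705] 0.013327672308696463
```

Now small steps until the stop is felt.

Request:
{"name": "move_arm", "arguments": {"deltas": [0,-0.0025,0,0,0,0.05,0,0.0003,-0.0051,0,0,0,0.1,0,0.0003,-0.0051,0,0,0,0.1,0,0.0003,-0.0051,0,0,0,0.1,0]}}

```text
t: 46.9
tool_pos: [0.5276, -0.07, 0.0705]
orientation: [3.141, 0.04, -0.001]
force: [-0.2, -1.2, -1.0]
opening: 0.0137
gripper_force: 58.0
```

```bash
python3 ringm.py
```

```text
[ 0.5276 -0.07    0.0705] psi 0.025 tilt [-0.001  0.001 -1.   ] F [-0.2  1.2  1. ] T [-0.19 -0.05 -0.08] [ 0.5825 -0.0686  0.0705] 0.013737921717572626
```

Request:
{"name": "move_arm", "arguments": {"deltas": [0,-0.0025,0,0,0,0.05,0,0.0003,-0.0051,0,0,0,0.1,0,0.0003,-0.0051,0,0,0,0.1,0,0.0003,-0.0051,0,0,0,0.1,0]}}

```text
t: 47.4
tool_pos: [0.5279, -0.0686, 0.0707]
orientation: [3.133, -0.117, 0.0]
force: [0.6, -19.8, -4.2]
opening: 0.0138
gripper_force: 59.9
```

```bash
python3 ringm.py
```

```text
[ 0.5279 -0.0686  0.0707] psi -0.074 tilt [ 0.001  0.007 -1.   ] F [ 2.1 19.7  4.4] T [-3.11  0.24 -0.94] [ 0.5828 -0.0727  0.0707] 0.01377569108778214
```

The force rose sharply to 20 N with about 1 N m of torque, so the tight stop is reached. Relaxing and lifting out.

Request:
{"name": "move_arm", "arguments": {"deltas": [0,0.0025,0,0,0,-0.05,0,0,0.005,0,0,0,-0.09,0,0,0.005,0,0,0,-0.09,0,0,0.005,-0.01,0,0,-0.09,0,0,0.005,-0.025,0,0,-0.09,0,0,0.005,-0.05,0,0,-0.09,0,0,0.005,-0.085,0,0,-0.09,0,-0.06,-0.005,-0.085,0,0,-0.1,0,-0.12,-0.02,-0.085,0,0,-0.2,0,-0.12,-0.02,-0.085,0,0,-0.2,0]}}

```text
t: 48.65
tool_pos: [0.4048, -0.0338, 0.1541]
orientation: [-3.135, -0.197, 0.006]
force: [0.5, -0.6, -1.0]
opening: 0.0135
gripper_force: 57.6
```

```bash
python3 ringm.py; python3 hooked.py; python3 - <<'E'
from eyes import *
p,d,m=cam('top'); I=cv2.resize(cv2.cvtColor(p,cv2.COLOR_RGB2GRAY),None,fx=5,fy=5,interpolation=cv2.INTER_CUBIC)
C=np.array([.579,-.0689])
# darkest point on circle radius 27 mm vs seat angle
v=[]
for a in np.arange(0,2*np.pi,.02):
    uv=proj(m,[C[0]+.027*np.cos(a+T),C[1]+.027*np.sin(a+T),.037]); x,y=np.round((uv+.5)*5-.5).astype(int); v.append((int(I[y-2:y+3,x-2:x+3].mean()),round(a,2)))
v.sort(); print(v[:14],np.median([x[0] for x in v]))
E
python3 go.py .529 .371 .15 1.7
```

```text
[ 0.4048 -0.0338  0.1541] psi 0.126 tilt [-0.004 -0.001 -1.   ] F [0.4 0.7 1. ] T [ 0.03  0.05 -0.01] [ 0.4594 -0.0269  0.1539] 0.013515105071388152
top post 0.23 shift mm x 13.5 y 7.0
top eye 0.19 shift mm x -12.0 y 9.0
top hook 0.19 shift mm x 15.0 y 5.5
top tail 0.97 shift mm x -0.5 y 0.0
side post 0.98 shift mm x 0.5 y -0.5
side eye 0.97 shift mm x 0.0 y 0.5
side hook 0.98 shift mm x 0.0 y 0.0
side tail 0.99 shift mm x 0.0 y -0.5
[(67, np.float64(4.74)), (67, np.float64(4.76)), (68, np.float64(4.72)), (68, np.float64(4.78)), (70, np.float64(1.5)), (70, np.float64(1.52)), (70, np.float64(1.54)), (70, np.float64(4.7)), (70, np.float64(4.8)), (71, np.float64(1.48)), (72, np.float64(1.56)), (73, np.float64(1.46)), (73, np.float64(4.68)), (74, np.float64(4.82))] 169.0
[0.1676, -0.3889, 0.0064, 0.002, -0.0004, -1.5767]
```

Ring angle measures about 1.41, and both hooks still match. Returning the spanner to the mat.

Request:
{"name": "move_arm", "arguments": {"deltas": [0.017,-0.039,0,0,0,-0.16,0,0.034,-0.078,0,0,0,-0.32,0,0.05,-0.117,0,0,0,-0.48,0,0.067,-0.156,0,0,0,-0.64,0,0.084,-0.195,0,0,0,-0.8,0,0.1,-0.234,0,0,0,-0.96,0,0.117,-0.273,0,0,0,-1.12,0,0.134,-0.312,0,0,0,-1.28,0,0.15,-0.35,0,0,0,-1.44,0,0.168,-0.389,0.006,0.002,0,-1.577,0,0.168,-0.389,0.006,0.002,0,-1.577,0,0.168,-0.389,0.006,0.002,0,-1.577,0]}}

```text
t: 50.3
tool_pos: [0.5289, 0.3712, 0.1482]
orientation: [-2.073, -2.358, 0.004]
force: [0.2, -0.2, -1.5]
opening: 0.0135
gripper_force: 57.6
```

```bash
python3 ringm.py; python3 go.py .529 .371 .052 1.7
```

```text
[0.5289 0.3712 0.1482] psi 1.699 tilt [ 0.    -0.003 -1.   ] F [-0.3  0.2  1.5] T [-0.08 -0.11  0.01] [0.5218 0.4258 0.1482] 0.013516289136476619
[-0.0003, 0.0004, 0.0962, -0.0032, -0.0, -0.0006]
```

Request:
{"name": "move_arm", "arguments": {"deltas": [0,0,0.04,0,0,0,0,0,0,0.075,0,0,0,0,0,0,0.09,0,0,0,0,0,0,0.096,0,0,0,0,0,0,0.099,-0.003,0,0,0,0,0,0.099,-0.003,0,0,0,0,0,0.099,-0.003,0,0,0]}}

```text
t: 51.18
tool_pos: [0.5288, 0.3718, 0.0514]
orientation: [2.072, 2.361, 0.005]
force: [0.3, -0.5, -2.2]
opening: 0.0131
gripper_force: 57.6
```

```bash
python3 ringm.py
```

```text
[0.5288 0.3718 0.0514] psi 1.701 tilt [ 0.002  0.003 -1.   ] F [-0.5  0.2  2.2] T [-0.07 -0.09  0.06] [0.5216 0.4263 0.0515] 0.013083204292679923
```

Lower the last 5 mm, release, and lift.

Request:
{"name": "move_arm", "arguments": {"deltas": [0,0,0.003,0,0,0,0,0,0,0.005,0,0,0,0,0,0,0.005,0,0,0,0,0,0,0.005,0,0,0,0,0,0,0.005,0,0,0,0.2,0,0,0.005,0,0,0,0.45,0,0,0.005,0,0,0,0.45,0,0,0.005,0,0,0,0.45,0,0,0.005,0,0,0,0.45,0,0,-0.04,0,0,0,0.45,0,0,-0.1,0,0,0,0.45,0,0,-0.12,0,0,0,0.45]}}

```text
t: 52.68
tool_pos: [0.5301, 0.3725, 0.1756]
orientation: [2.071, 2.359, 0.013]
force: [-0.3, 0.8, 0.2]
opening: 0.0418
gripper_force: 0.0
```

Request:
{"name": "move_arm", "arguments": {"deltas": [-0.06,0,-0.04,0,0,0,0.45,-0.12,0,-0.08,0,0,0,0.45,-0.18,0,-0.1,0,0,0,0.45,-0.24,0,-0.1,0,0,0,0.45,-0.3,0,-0.1,0,0,0,0.45,-0.36,0,-0.1,0,0,0,0.45,-0.42,0,-0.1,0,0,0,0.45,-0.48,0,-0.1,0,0,0,0.45,-0.54,0,-0.1,0,0,0,0.45,-0.6,0,-0.1,0,0,0,0.45,-0.6,0,-0.1,0,0,0,0.45,-0.6,0,-0.1,0,0,0,0.45]}}

```text
t: 54.18
tool_pos: [0.6053, -0.2238, 0.2686]
orientation: [-2.072, -2.359, -0.002]
force: [0.1, -0.4, -0.5]
opening: 0.0422
gripper_force: 0.0
```

```bash
python3 ringm.py; python3 hooked.py; python3 - <<'E'
from h import *
p,d,m=cam('top'); P=pts(m,d); c,s=np.cos(.13),np.sin(.13)
L=np.stack([c*(P[...,0]-.4678)+s*(P[...,1]-.3659),-s*(P[...,0]-.4678)+c*(P[...,1]-.3659)],-1)
k=(abs(L)<.13).all(-1)&(P[...,2]>.045)&(P[...,2]<.09)
for n,f in(('far',L[...,0]>0),('near',L[...,0]<0)):
    q=L[k&f]*1000; z=P[k&f][:,2]; print(n,len(q),cv2.minAreaRect(q.astype(np.float32)),np.percentile(z,[2,50,98]).round(4))
E
```

```text
[ 0.6053 -0.2238  0.2686] psi 1.7 tilt [ 0.002 -0.    -1.   ] F [-0.4  0.   0.5] T [-0.09 -0.04 -0.  ] [ 0.5982 -0.1693  0.2687] 0.04223305806191881
top post 0.95 shift mm x 0.0 y -0.5
top eye 0.95 shift mm x 0.0 y 0.0
top hook 0.92 shift mm x -0.5 y 0.0
top tail 0.97 shift mm x -0.5 y 0.0
side post 0.98 shift mm x 0.5 y -1.0
side eye 0.97 shift mm x 0.0 y 0.5
side hook 0.98 shift mm x 0.0 y 0.0
side tail 0.99 shift mm x 0.0 y -0.5
far 427 ((57.881996154785156, -12.192123413085938), (132.64166259765625, 66.3581314086914), 88.1639404296875) [0.0487 0.0613 0.0671]
near 416 ((-53.38512420654297, -3.2517318725585938), (136.07586669921875, 57.85920333862305), 85.44581604003906) [0.0499 0.0629 0.0672]
```

```bash
python3 -c "
from plant import robot
print(robot.close_job())"
```

```text
the job is handed in; nothing more can be done
None
```

I handed the job in at about 54 s: the ring was slackened to its loose stop, springs 1 and 2 hooked (lane 3 has no spring), the ring tightened to about 1.41 rad, and both tools left standing on the mat. The hand-in gave no verdict; the final state was checked by camera measurements rather than by eye.

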